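Fit the keyed pulleys and set the elbow on a drive head

TASK

Finish the drive head: take every yellow transport cap off its spindle and put it in the black bin, and fit every pulley laid out on the bench, hub up, one to a spindle (any spindle will do), turned so that its keyway drops over the key and it sits fully home on the shoulder. Screw the brass elbow clockwise until its outlet points along the blue line; do not run it past the line, and leave the other things on the bench alone.

Things in the scene. Friction and masses are not known exactly. Their poses are not given: they have to be found in the camera images.
- drive_head: The drive head, bolted down: a 180 x 180 x 12 mm aluminium plate flat on the bench. Origin: centre of its underside, at bench height; x and y along its edges, z up. Three round bearing flanges carry upright keyed spindles: 0 at (+43, +43), 1 at (-43, +43), 2 at (+43, -43) mm in this frame; at (-43, -43) mm is a brass extraction elbow on a threaded stub.
- seat_0 (a point): Foot of spindle 0 on its axis, at the 33 mm shoulder on which a pulley seats, 24 mm above the bench; z up along the spindle, x towards its key. The spindle is 16 mm in diameter and ends 46 mm above the shoulder, its last 7 mm tapering to 9 mm. It stiffly keeps its angle (0.12 N m of friction) but turns if forced; the key may point any way. With two pulleys only, one spindle stays bare.
- key_0 (a point): Top of the outer face of the brass key of spindle 0. The key is 5 mm wide, stands out to 11.5 mm from the spindle's axis and reaches from the shoulder up to 26 mm; the 20 mm of spindle above it have no key. Axes as seat_0.
- pulley_0: Aluminium belt pulley (up to three alike; may be absent), upright on the bench, hub up. Origin: centre of its underside; z up the bore, x from the axis to the middle of the keyway. 38 mm high, 0.12 to 0.22 kg: toothed rim 56 mm across and 14 mm high, above it a round hub 35 mm across and 24 mm high to grip. Through bore 18.4 mm; keyway 7.2 mm wide, out to 13 mm from the axis, full height.
- cap_0: Yellow ribbed plastic transport cap standing loosely over spindle 0 (may be absent: that spindle is bare), 31 mm in diameter, 52 mm high, closed on top, 2.5 mm wall, 25 g. Origin: centre of its open underside, which rests on the shoulder; z towards the closed end. Lifts straight off, clear of the spindle 46 mm up.
- seat_1 (a point): Foot of spindle 1 on its axis, at the 33 mm shoulder on which a pulley seats, 24 mm above the bench; z up along the spindle, x towards its key. The spindle is 16 mm in diameter and ends 46 mm above the shoulder, its last 7 mm tapering to 9 mm. It stiffly keeps its angle (0.12 N m of friction) but turns if forced; the key may point any way. With two pulleys only, one spindle stays bare.
- key_1 (a point): Top of the outer face of the brass key of spindle 1. The key is 5 mm wide, stands out to 11.5 mm from the spindle's axis and reaches from the shoulder up to 26 mm; the 20 mm of spindle above it have no key. Axes as seat_1.
- pulley_1: Aluminium belt pulley (up to three alike; may be absent), upright on the bench, hub up. Origin: centre of its underside; z up the bore, x from the axis to the middle of the keyway. 38 mm high, 0.12 to 0.22 kg: toothed rim 56 mm across and 14 mm high, above it a round hub 35 mm across and 24 mm high to grip. Through bore 18.4 mm; keyway 7.2 mm wide, out to 13 mm from the axis, full height.
- cap_1: Yellow ribbed plastic transport cap standing loosely over spindle 1 (may be absent: that spindle is bare), 31 mm in diameter, 52 mm high, closed on top, 2.5 mm wall, 25 g. Origin: centre of its open underside, which rests on the shoulder; z towards the closed end. Lifts straight off, clear of the spindle 46 mm up.
- seat_2 (a point): Foot of spindle 2 on its axis, at the 33 mm shoulder on which a pulley seats, 24 mm above the bench; z up along the spindle, x towards its key. The spindle is 16 mm in diameter and ends 46 mm above the shoulder, its last 7 mm tapering to 9 mm. It stiffly keeps its angle (0.12 N m of friction) but turns if forced; the key may point any way. With two pulleys only, one spindle stays bare.
- key_2 (a point): Top of the outer face of the brass key of spindle 2. The key is 5 mm wide, stands out to 11.5 mm from the spindle's axis and reaches from the shoulder up to 26 mm; the 20 mm of spindle above it have no key. Axes as seat_2.
- pulley_2: Aluminium belt pulley (up to three alike; may be absent), upright on the bench, hub up. Origin: centre of its underside; z up the bore, x from the axis to the middle of the keyway. 38 mm high, 0.12 to 0.22 kg: toothed rim 56 mm across and 14 mm high, above it a round hub 35 mm across and 24 mm high to grip. Through bore 18.4 mm; keyway 7.2 mm wide, out to 13 mm from the axis, full height.
- cap_2: Yellow ribbed plastic transport cap standing loosely over spindle 2 (may be absent: that spindle is bare), 31 mm in diameter, 52 mm high, closed on top, 2.5 mm wall, 25 g. Origin: centre of its open underside, which rests on the shoulder; z towards the closed end. Lifts straight off, clear of the spindle 46 mm up.
- cap_bin: Open black plastic bin for the caps, 120 x 160 mm (its x by y) and 45 mm high, 3 mm walls and floor, 0.35 kg, loose on the bench. Origin: centre of its underside, z up.
- elbow (a joint): How far the brass elbow is screwed on, in rad: grows as it turns clockwise seen from above; its outlet points along the blue line at 4.6. Turns stiffly on its thread (about 0.12 N m) about the vertical axis through elbow_body, stays where it is left, sinks 0.24 mm a rad.
- elbow_body (a point): Middle of the elbow's square brass body, on its turning axis, about 42 mm above the bench. The body is 17 x 17 mm and reaches from 22 mm below this point to 12 mm above it. x points out of the outlet, z up; the two bare side faces to grip look along +y and -y.
- elbow_outlet (a point): Tip of the elbow's horizontal hose barb (10 to 14 mm thick), 40 mm from the turning axis, at the height of elbow_body; axes as elbow_body.
- mark (a point): Outer end of the blue line painted on the plate (27 mm long, 3 mm wide), 46 mm from the elbow's turning axis in the plate's -y direction; the line runs straight out from that axis.
- threadlock_bottle: Small red bottle with a blue cap, 29 mm across, 96 mm high, upright; a bystander to be left alone. Origin: centre of its underside.
- nut_jar: White jar with screw lid, 44 mm across, 61 mm high; a bystander to be left alone. Origin: centre of its underside.
There are look-alikes about, which are no part of the job. What is shaped like the cap_1 but orange or red is not meant.

How it is judged:
By the outcome, as a careful person would: the job done as asked, in the order asked, and still so for the second after the job is handed in, with the robot touching nothing.
Of pulley_0, pulley_1, pulley_2 only 2 to 3 are there at a start; the rules pass over those that are not, and their reading is None.
Of cap_0, cap_1, cap_2 only 2 to 3 are there at a start; the rules pass over those that are not, and their reading is None.
At some moment in a run one of pulley_0, pulley_1, pulley_2, cap_bin may be knocked a few centimetres aside while the robot is not near it.
It also fails if it takes over 210 s, if anything falls off the work surface, if the arm or the gripper's body presses on something with over 40 N, if the wrist force passes 120 N, or if a joint passes its speed limit or range.

ROBOT

A 6-joint arm with a two-finger parallel gripper is mounted at the origin on a cart in front of the work surface, level with it; the furniture and walls round the work are solid. World frame = base frame: x ahead of the robot, y to its left, z up, the work surface at z = 0. Lengths are in m, angles in rad, forces in N, time in s.
With the tool pointing down it reaches from about 0.35 to 0.725 m from the base axis. Payload 4.3 kg.
Tool frame: the origin (TCP) lies midway between the tips of the shut fingers; the grasp point (between the pads) lies robot.hold_point_z behind it (robot.hold_point_z is the distance from the TCP to the grasp point, in m); x points along the fingers, z is the direction in which the jaws open and shut, and the axes are right-handed (so a half turn about x gives the same grasp; the last joint's range is limited). The gripper opens to 85 mm and grips with 20 to 120 N. Pads are 22 mm wide; open, the fingers measure 114 mm over their backs; the gripper's body (76 mm by 85 mm) begins 54 mm behind the grasp point. The pads swing forward as they close: fully open they stand 13 mm farther back than shut.
Start: joints at [1.009, 0.377, 0.081, 1.274, 0, 1.46], TCP at [0.251, 0.517, 0.231] pointing down, gripper open.
Joint ranges: [-2.72, 2.72], [-0.84, 1.66], [-1.02, 1.22], [-1.77, 2.12], [-1.37, 1.28], [-3.14, 3.14]. Speed limits (rad/s): [2.57, 2.57, 3.14, 3.14, 3.14, 3.14].

INTERFACE

Orientations are given as a rotation vector (axis times angle).
In Python, from plant import robot gives the robot as it stands.
- The arm moves only by the shell command python3 -m inch 'ROWS' [FORCE]. ROWS is JSON, a list that holds one entry, the list of rows, each a list of 7 numbers: the shift along the world's x, y, z in units of 25 mm (1.0 is 25 mm), then the turn, a rotation vector about the world's x, y, z in units of 5 degrees (1.0 is 5 degrees), then the closure, from 0 (fully open) to 1 (shut). A call has 1 to 10 rows; each row is the pose to reach, as a shift and turn from the pose commanded when the call began; what a row does not reach only later rows make up. A row lasts 1/10 s, in which the tool goes at most 50 mm and 8.59 degrees, less where a joint would pass 70% of its speed; a pose out of reach is approached as far as the arm can. A call with a gripper value outside its range is refused whole. The fingers move at their own pace and stop on an object; FORCE is the grip in N (left out, the last holds). Time passes only in rows, so rows that repeat a pose let the fingers close. It gives the time, the measured TCP pose, the force and the opening at its end, in the units of the state.
- robot.get_state(): the state, without advancing time (a new reading comes with each control period).
- robot.get_image(name): name is "scene" or "top"; returns (picture, depth): 420x560x3 uint8, blue, green, red; 420x560 float32, m along the optical axis (not along the pixel's ray), 0 where there is no reading.
- robot.get_calibration(name): a dict with "vfov" (degrees; the focal length in pixels is half the picture's height over the tangent of half this angle, whatever the lens; pixels are square), "cx", "cy" (the principal point, pixels), "distortion" ([k1, k2, p1, p2, k3] as OpenCV has them; the pictures are not rectified), "rvec" (rotation vector, rad) and "tvec" (3), from world to camera coordinates, as OpenCV has them. Camera axes: x right, y down, z forward; pixel columns grow to the right and rows downward; lengths in m; the calibration is good to about 2 mm. A picture is of the moment at which its call begins. get_calibration takes no time and is no camera call.
- robot.finish_job(): hands the job in, once; it reports no verdict.
The state is a dict: "time_s": time; "joint_pos": joint angles; "dq": joint speeds; "joint_torque": joint torques, N m; "ee_pos": TCP position; "eef_rot": TCP orientation; "contact_force": force on the tool from outside, world axes, zero at the start; "moment": the same for the moment, N m; "width": opening from 0.0 (shut) to 1.0 (fully open).
Only numpy, scipy, OpenCV 4.12 (cv2) and the standard library are available. Lean on these libraries where they do the work, as an engineer would, in place of code of your own. Each camera call takes 0.05 s, during which the arm holds its last target. There are 200 camera calls.

## Working session

There is one attempt and no reset: what is moved stays moved. The work goes in short steps, Python scripts to look and compute and a shell command to move; the robot and the scene stay as the last step left them, time stands still between calls to the robot, and variables do not carry over. Pictures are saved under pics/ and viewed, about 12 in all and at most 16, crops included, and the job is handed in when it is done.

```bash
ls; mkdir -p pics
cat > h.py <<'E'
import numpy as np, cv2
from plant import robot
def cal(n):
    c=robot.get_calibration(n); f=210/np.tan(np.radians(c["vfov"])/2)
    K=np.array([[f,0,c["cx"]],[0,f,c["cy"]],[0,0,1.]]); R=cv2.Rodrigues(np.array(c["rvec"],float))[0]
    return K,np.array(c["distortion"],float),R,np.array(c["tvec"],float)
def ray(n,uv):
    K,D,R,t=cal(n); p=cv2.undistortPoints(np.array(uv,float).reshape(-1,1,2),K,D).reshape(-1,2)
    d=np.c_[p,np.ones(len(p))]@R; return -R.T@t,d
def onz(n,uv,z):
    o,d=ray(n,uv); z=np.broadcast_to(z,len(d)); return o+d*((z-o[2])/d[:,2])[:,None]
def proj(n,P):
    K,D,R,t=cal(n); return cv2.projectPoints(np.array(P,float).reshape(-1,1,3),cv2.Rodrigues(R)[0],t,K,D)[0].reshape(-1,2)
def grab(n,save=None):
    im,dp=robot.get_image(n)
    if save: cv2.imwrite("pics/"+save+".png",im)
    return im,dp
E
python3 - <<'E'
from h import *
print(robot.get_state(), robot.hold_point_z)
for n in("scene","top"):
    im,d=grab(n,n+"0"); np.savez(n+"0.npz",im=im,d=d); K,D,R,t=cal(n); print(n,-R.T@t,R[2],K[0,0])
a=cv2.imread("pics/scene0.png")
E
```

```text
pics
{'time_s': 0.0, 'joint_pos': array([ 1.00870960e+00,  3.78057867e-01,  7.96385883e-02,  1.27441362e+00,
       -2.91978663e-05,  1.46051167e+00]), 'dq': array([-3.59515757e-04, -5.82433882e-04,  4.80005899e-04,  9.72576463e-04,
        9.09786033e-05,  9.45582213e-04]), 'joint_torque': array([-2.01282278e-04, -4.63603556e+01,  2.69875520e+01,  2.06768716e-02,
       -7.22743465e-06,  1.13087319e-05]), 'ee_pos': array([0.25068016, 0.51674843, 0.23036877]), 'eef_rot': array([-0.87127508,  1.39156079,  0.8697814 ]), 'contact_force': array([-0.20412791,  0.46204396, -0.00353035]), 'moment': array([-0.05520746,  0.00408212, -0.00033727]), 'width': 1.0005038710694532} 0.0187
scene [ 0.15431218 -0.87947982  0.82563846] [ 0.33222288  0.71146066 -0.61923477] 442.10859412209464
top [ 0.27323564 -0.03477509  1.30597524] [ 0.22224797  0.00630912 -0.97496976] 426.7764687108347
```

View pics/scene0.png

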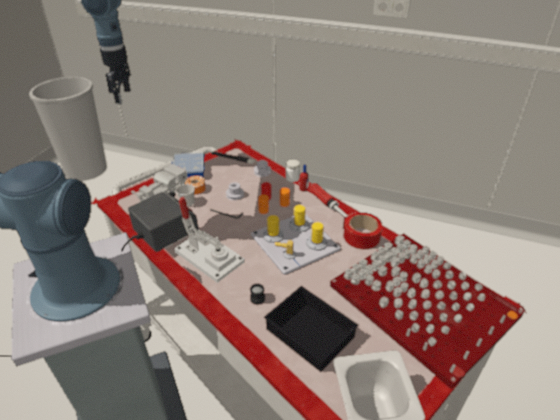

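View pics/top0.png

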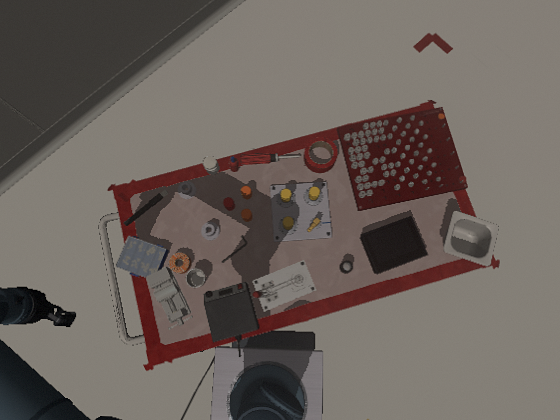

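The overview shows the drive head with three yellow caps at top-view (286,195), (314,193) and (288,222), and the elbow at (314,224). The bin is at (393,242) and one pulley is at (210,230). I need closer crops.

Run:
```python
import cv2,numpy as np
a=cv2.imread("pics/top0.png")[140:350,115:365]; cv2.imwrite("pics/c1.png",cv2.convertScaleAbs(cv2.resize(a,(714,600),interpolation=3),alpha=1.5))
a=cv2.imread("pics/scene0.png")[145:315,130:350]; cv2.imwrite("pics/c2.png",cv2.resize(a,(776,600),interpolation=3))
```

```text
(no output)
```

View pics/c1.png

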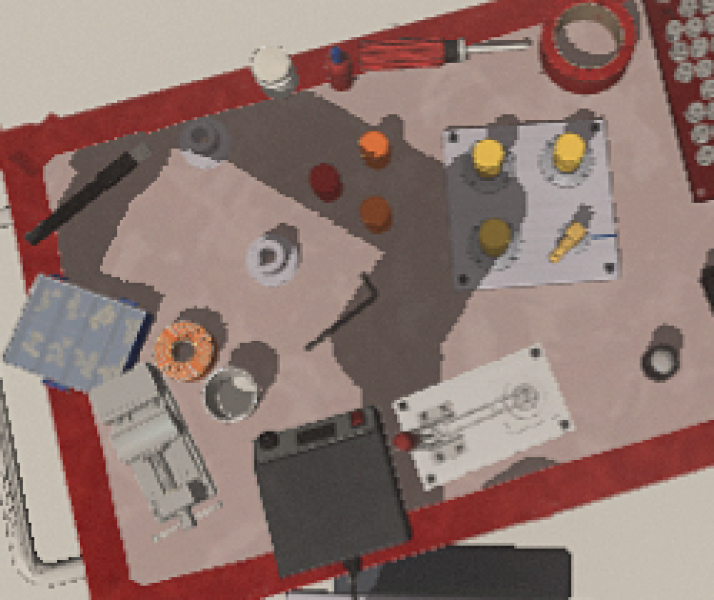

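View pics/c2.png

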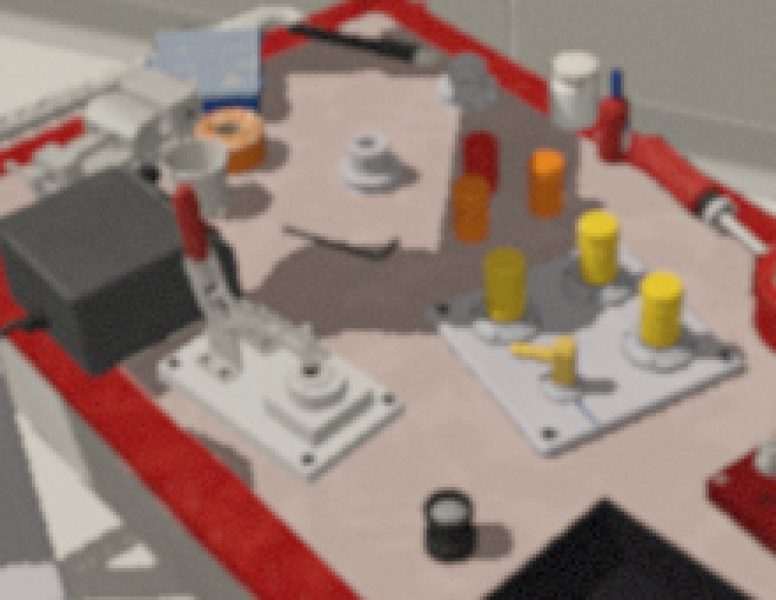

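Candidates:
- **Caps:** yellow at c1 (488,157), (569,153) and (495,236). The orange ones at (375,148) and (376,213) and the red one at (326,182) are look-alikes, so they stay.
- **Pulleys:** (271,258) in the light and (202,143) in shadow. The grey cup (232,395), orange coil (184,350), tape roll (588,45) and clamp fixture (523,398) are not pulleys.

The blue line runs right from the elbow (towards -y). The outlet currently points down-left.

```bash
cat >> h.py <<'E'
def cloud(n,d):
    K,D,R,t=cal(n); v,u=np.mgrid[:420,:560]; p=cv2.undistortPoints(np.stack([u,v],-1).reshape(-1,1,2).astype(float),K,D).reshape(420,560,2)
    c=np.dstack([p,np.ones((420,560))])*d[...,None]; return (c-t)@R
def blobs(n,m,amin=15):
    k,l,s,c=cv2.connectedComponentsWithStats(m.astype(np.uint8)); return [(c[i],s[i,4],l==i) for i in range(1,k) if s[i,4]>=amin]
def yellow(im): return cv2.inRange(cv2.cvtColor(im,cv2.COLOR_BGR2HSV),(22,140,70),(34,255,255))>0
E
python3 - <<'E'
from h import *
for n in("top","scene"):
    z=np.load(n+"0.npz"); im,d=z["im"],z["d"]; W=cloud(n,d)
    print(n,"zerodepth",(d==0).mean())
    for c,a,m in blobs(n,yellow(im)):
        w=W[m]; t=w[:,2]>np.percentile(w[:,2],80)-.006
        print("Y",c.round(1),a,"ray@.05",onz(n,[c],.05)[0].round(4),"top",w[t].mean(0).round(4),"max",w[:,2].max().round(3))
    # pulleys by depth height
    for lab,(x,y) in {"p1":(210,230),"p2":(186,190)}.items():
        if n=="top":
            s=np.s_[y-14:y+14,x-14:x+14]; w=W[s].reshape(-1,3); print(lab,"zmax",np.percentile(w[:,2],[5,50,90,99]).round(4))
            for lo,hi in((.008,.02),(.03,.05)):
                q=w[(w[:,2]>lo)&(w[:,2]<hi)]; print(lo,len(q),q.mean(0).round(4),((q.min(0)+q.max(0))/2).round(4),np.ptp(q,axis=0).round(4))
    if n=="top":
        m=(W[...,2]>.005)&(W[...,2]<.017); 
        for c,a,mm in blobs(n,m,300): 
            q=W[mm][:,:2]; r=cv2.minAreaRect((q*1000).astype(np.float32)); print("plate?",c.round(),a,r)
        hsv=cv2.cvtColor(im,cv2.COLOR_BGR2HSV)
        m=(hsv[...,2]<60)&(W[...,2]>-.05); 
        for c,a,mm in blobs(n,m,300):
            q=W[mm&(W[...,2]>.035)][:,:2]
            if len(q)>20: print("bin?",c.round(),a,cv2.minAreaRect((q*1000).astype(np.float32)))
E
```

```text
top zerodepth 0.003979591836734694
p1 zmax [-0.0033  0.0025  0.0338  0.0414]
0.008 145 [0.4921 0.1942 0.0139] [0.4938 0.1956 0.0136] [0.0552 0.0568 0.0106]
0.03 81 [0.4936 0.1948 0.0373] [0.4929 0.1953 0.037 ] [0.0334 0.0359 0.0102]
p2 zmax [-0.003   0.0026  0.0335  0.0414]
0.008 129 [0.6196 0.2764 0.0138] [0.6301 0.2796 0.0141] [0.0679 0.0556 0.0104]
0.03 82 [0.622  0.2795 0.0373] [0.6221 0.2802 0.0369] [0.0366 0.035  0.0124]
plate? [301. 212.] 2327 ((567.5282592773438, -75.71830749511719), (186.296142578125, 185.31591796875), 6.520612716674805)
plate? [145. 208.] 313 ((556.4094848632812, 406.9869689941406), (31.089136123657227, 175.38455200195312), 46.40491485595703)
plate? [283. 286.] 900 ((337.92059326171875, -38.9822998046875), (104.95050048828125, 169.9178924560547), 23.5733585357666)
plate? [263. 384.] 1134 ((39.30630874633789, 7.459991455078125), (135.75563049316406, 211.0814971923828), 10.332466125488281)
bin? [19. 15.] 932 ((784.0296630859375, 445.9671630859375), (1399.3917236328125, 98.9813232421875), 47.30989074707031)
bin? [393. 244.] 2416 ((412.54229736328125, -227.0030
[... 394 characters left out ...]
28125, 405.16943359375), 9.043639183044434)
bin? [267. 390.] 3067 ((115.5451431274414, -45.95448303222656), (140.57308959960938, 283.2036437988281), 67.65686798095703)
bin? [261. 415.] 319 ((46.8721809387207, 1.4329872131347656), (20.43173599243164, 87.35538482666016), 2.292158365249634)
scene zerodepth 0.004013605442176871
Y [299.1 214.7] 193 ray@.05 [ 0.6014 -0.0327  0.05  ] top [ 0.5875 -0.0599  0.0952] max 0.826
Y [272.8 225.3] 202 ray@.05 [ 0.5164 -0.0437  0.05  ] top [ 0.515  -0.0469  0.0737] max 0.077
Y [316.8 232.3] 197 ray@.05 [ 0.6109 -0.1189  0.05  ] top [ 0.6029 -0.1318  0.0832] max 0.826
Y [284.9 244.2] 40 ray@.05 [ 0.5144 -0.125   0.05  ] top [ 0.5223 -0.1307  0.0528] max 0.057
```

Run:
```python
from h import *
z=np.load("top0.npz"); im,d=z["im"],z["d"]; W=cloud("top",d)
X,Y,Z=W[...,0],W[...,1],W[...,2]
reg=(abs(X-.5675)<.12)&(abs(Y+.0757)<.12)
for lo,hi in((.065,.09),(.044,.062)):
  for c,a,m in blobs("top",reg&(Z>lo)&(Z<hi),6):
    q=W[m]; print(lo,c.round(1),a,q.mean(0).round(4),((q.min(0)+q.max(0))/2)[:2].round(4),"ray",onz("top",[c],.076 if lo>.06 else .054)[0][:2].round(4))
s=np.zeros_like(reg); s[205:280,350:435]=1
m=s&(Z>.037)&(Z<.055)
r=cv2.minAreaRect((W[m][:,:2]*1000).astype(np.float32)); print("bin rim",m.sum(),r, "all >",np.percentile(Z[s],[5,50,95]))
m=reg&(Z>.006)&(Z<.03)
q=(W[m][:,:2]*1000).astype(np.float32); print("plate",cv2.minAreaRect(q))
# edges of plate: robust
for th in np.arange(0,12,1.):
    c,sn=np.cos(np.radians(th)),np.sin(np.radians(th)); a=q@[c,sn]; b=q@[-sn,c]; print(th,np.diff(np.percentile(a,[1,99])),np.diff(np.percentile(b,[1,99])), end=' ')
print()
hsv=cv2.cvtColor(im,cv2.COLOR_BGR2HSV); y,x=np.mgrid[:420,:560]
bl=reg&cv2.inRange(hsv,(100,110,40),(130,255,255)).astype(bool)
for c,a,m in blobs("top",bl,3):
    v,u=np.where(m); P=onz("top",np.c_[u,v],.012)[:,:2]; print("blue",c,a,P.mean(0),P[P[:,1].argmin()],P[P[:,1].argmax()])
```

```text
0.065 [313.5 191.4] 90 [ 0.6124 -0.1159  0.0755] [ 0.6138 -0.1161] ray [ 0.6123 -0.1159]
0.065 [285.1 193.5] 93 [ 0.6029 -0.0315  0.0755] [ 0.6038 -0.0312] ray [ 0.6028 -0.0315]
0.065 [287.4 221.6] 93 [ 0.5178 -0.041   0.0757] [ 0.5194 -0.04  ] ray [ 0.5177 -0.041 ]
0.044 [312.2 196.9] 13 [ 0.6006 -0.1136  0.0547] [ 0.6022 -0.1147] ray [ 0.6008 -0.1136]
0.044 [282.9 199.1] 8 [ 0.5913 -0.0252  0.0515] [ 0.5922 -0.0255] ray [ 0.5907 -0.0252]
0.044 [313.1 223.9] 68 [ 0.5182 -0.1184  0.0519] [ 0.5164 -0.1167] ray [ 0.5178 -0.1183]
bin rim 459 ((454.1512451171875, -331.2017822265625), (128.04769897460938, 237.05404663085938), 21.873111724853516) all > [-0.00327134  0.00194564  0.04357005]
plate ((564.7432861328125, -76.10726165771484), (233.67332458496094, 238.8075408935547), 0.0076406789012253284)
0.0 [187.65764923] [184.42968629] 1.0 [185.69854167] [182.76806322] 2.0 [183.76810663] [181.47290742] 3.0 [181.82984945] [180.12534733] 4.0 [180.02323188] [179.1574483] 5.0 [178.87599324] [178.16168183] 6.0 [178.48580338] [177.49812905] 7.0 [178.64692324] [177.74952862] 8.0 [179.26146901] [178.21000846] 9.0 [180.68381296] [179.64544747] 10.0 [181.94526043] [181.06181973] 11.0 [183.50988503] [182.59366136] 
blue [328. 222.] 3 [ 0.53349598 -0.16687697] [ 0.53360608 -0.16996987] [ 0.53338587 -0.16378415]
```

```bash
cat >> h.py <<'E'
def st():
    s=robot.get_state(); R=cv2.Rodrigues(np.array(s["eef_rot"]))[0]; yaw=np.degrees(np.arctan2(R[1,2],R[0,2]))
    print("t",round(s["time_s"],2),"p",np.round(s["ee_pos"],4),"yaw",round(yaw,1),"tilt",np.round(R[:2,0],3),"w",round(s["width"],3),"F",np.round(s["contact_force"],1),"M",np.round(s["moment"],2),"j",np.round(s["joint_pos"],2)); return s
E
python3 - <<'E'
from h import *
st()
z=np.load("top0.npz"); im,d=z["im"],z["d"]; W=cloud("top",d); Z=W[...,2]
s=np.zeros(Z.shape,bool); s[205:280,350:435]=1
v=im.max(2)
k=s&(v<70); bb=blobs("top",k,500)
for c,a,m in bb:
    r=cv2.minAreaRect(np.argwhere(m)[:,::-1].astype(np.float32)); print(c,a,r)
    q=W[m&(Z>.037)&(Z<.06)][:,:2]*1000; print(len(q),cv2.minAreaRect(q.astype(np.float32))); q=W[m&(Z<.012)][:,:2]*1000; print("floor",len(q),cv2.minAreaRect(q.astype(np.float32)))
E
python3 -m inch 2>&1 | head; python3 -m inch '[[[0,0,0,0,0,0,0]]]' 40
```

```text
t 0.1 p [0.2507 0.5168 0.2305] yaw 64.1 tilt [-0.001 -0.002] w 1.001 F [-0.2 -0.3 -0.2] M [-0.    0.06  0.  ] j [ 1.01  0.38  0.08  1.27 -0.    1.46]
[392.67752443 241.9019182 ] 2763 ((392.5411376953125, 241.60958862304688), (48.80615997314453, 58.403533935546875), 69.44395446777344)
426 ((466.9661865234375, -361.86651611328125), (126.98685455322266, 170.5264434814453), 21.941736221313477)
floor 2135 ((485.04119873046875, -367.6191101074219), (144.6103973388672, 187.42141723632812), 21.90114402770996)
invalid input
time_s: 0.2
ee_pos: [0.2508, 0.517, 0.2307]
eef_rot: [-0.871, 1.391, 0.87]
contact_force: [-0.7, -0.0, -0.8]
width: 1.003
```

```bash
python3 -m inch '[[[2,-3.1,0,0,0,0,0],[4,-6.2,0,0,0,0,0],[5,-7.8,0,0,0,0,0],[6,-9.3,0,0,0,0,0],[7,-10.9,0,0,0,0,0],[8,-12.4,0,0,0,0,0],[9,-14,0,0,0,0,0],[10,-15.5,0,0,0,0,0],[11,-17.1,0,0,0,0,0],[12,-18.7,0,0,0,0,0]]]' 40
python3 -c "from h import *; st()"
```

```text
time_s: 1.2
ee_pos: [0.5221, 0.0948, 0.2313]
eef_rot: [-0.87, 1.389, 0.87]
contact_force: [0.9, 1.0, -0.2]
width: 0.999
t 1.2 p [0.5221 0.0948 0.2313] yaw 64.1 tilt [0. 0.] w 0.999 F [ 0.9  1.  -0.2] M [ 0.01 -0.07  0.03] j [ 0.06  0.29 -0.05  1.24  0.    0.51]
```

```bash
python3 -m inch '[[[1.1,-1.6,0,0,0,0,0],[2.1,-3.2,0,0,0,0,0],[2.1,-3.2,-1,0,0,0,0],[2.1,-3.2,-2,0,0,0,0],[2.1,-3.2,-3,0,0,0,0],[2.1,-3.2,-4,0,0,0,0],[2.1,-3.2,-5,0,0,0,0],[2.1,-3.2,-5,0,0,0,0],[2.1,-3.2,-5,0,0,0,0],[2.1,-3.2,-5,0,0,0,0]]]' 40
python3 - <<'E'
from h import *
st()
for n in("scene","top"):
    im,d=grab(n,n+"1")
a=cv2.imread("pics/scene1.png")[160:290,210:380]; b=cv2.imread("pics/top1.png")[150:280,220:390]
cv2.imwrite("pics/c3.png",np.hstack([cv2.resize(x,None,fx=2.3,fy=2.3,interpolation=3) for x in(a,b)]))
E
```

```text
time_s: 2.2
ee_pos: [0.575, 0.0167, 0.1079]
eef_rot: [-0.871, 1.388, 0.869]
contact_force: [0.2, -0.1, 0.1]
width: 1.0
t 2.2 p [0.575  0.0167 0.1079] yaw 64.1 tilt [ 0.002 -0.   ] w 1.0 F [ 0.2 -0.1  0.1] M [ 0.   -0.03 -0.  ] j [-0.08  0.44 -0.15  0.98  0.    0.37]
```

View pics/c3.png

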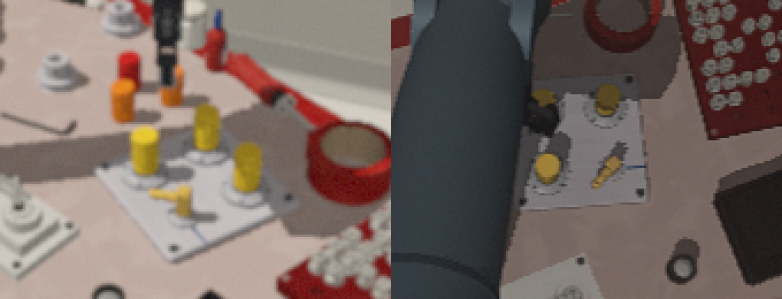

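The picture shows the gripper just above and beyond cap 0, with the caps and plate as measured and undisturbed. I go on to cap 0.

```bash
python3 -m inch '[[[0.6,-1,0,0,0,0,0],[1.14,-1.92,0,0,0,0,0],[1.14,-1.92,0,0,0,0,0],[1.14,-1.92,0,0,0,0,0],[1.14,-1.92,-0.7,0,0,0,0],[1.14,-1.92,-1.4,0,0,0,0],[1.14,-1.92,-2.1,0,0,0,0],[1.14,-1.92,-2.6,0,0,0,0],[1.14,-1.92,-2.6,0,0,0,0],[1.14,-1.92,-2.6,0,0,0,0]]]' 40 && python3 -m inch '[[[0,0,0,0,0,0,1],[0,0,0,0,0,0,1],[0,0,0,0,0,0,1],[0,0,0,0,0,0,1],[0,0,0,0,0,0,1],[0,0,0,0,0,0,1],[0,0,0,0,0,0,1],[0,0,0,0,0,0,1],[0,0,0,0,0,0,1],[0,0,0,0,0,0,1]]]' 30
python3 -c "from h import *; st()"
```

```text
time_s: 3.3
ee_pos: [0.6023, -0.0308, 0.0417]
eef_rot: [-0.871, 1.389, 0.871]
contact_force: [0.0, 0.3, 0.1]
width: 0.998
time_s: 4.3
ee_pos: [0.6028, -0.0313, 0.0417]
eef_rot: [-0.871, 1.389, 0.87]
contact_force: [-0.4, 0.4, 4.5]
width: 0.356
t 4.3 p [ 0.6028 -0.0313  0.0417] yaw 64.1 tilt [ 0.001 -0.   ] w 0.356 F [-0.4  0.4  4.5] M [ 0.02  0.04 -0.01] j [-0.16  0.55 -0.15  0.86  0.    0.29]
```

```bash
python3 -m inch '[[[0,0,0.8,0,0,0,1],[0,0,1.8,0,0,0,1],[0,0,2.8,0,0,0,1],[0,0,3.6,0,0,0,1],[-0.5,-1.5,3.6,0,0,-1,1],[-1,-3,3.6,0,0,-2.5,1],[-1.5,-5,3.6,0,0,-4,1],[-2.1,-6.5,3.6,0,0,-5.5,1],[-2.6,-8,3.6,0,0,-7,1],[-3.2,-10,3.6,0,0,-8.4,1]]]' 30
python3 -c "from h import *; st()"
```

```text
time_s: 5.3
ee_pos: [0.5217, -0.2794, 0.1305]
eef_rot: [-0.298, 1.551, 0.301]
contact_force: [0.9, -0.9, -0.4]
width: 0.359
t 5.3 p [ 0.5217 -0.2794  0.1305] yaw 21.9 tilt [-0.001  0.002] w 0.359 F [ 0.9 -0.9 -0.4] M [ 0.02 -0.04  0.  ] j [-0.6   0.46 -0.06  1.05  0.    0.59]
```

```bash
python3 -m inch '[[[-0.5,-1.7,0,0,0,0,1],[-1,-3.4,0,0,0,0,1],[-1.5,-5,0,0,0,0,1],[-1.5,-5,0,0,0,0,1],[-1.5,-5,-1,0,0,0,1],[-1.5,-5,-2,0,0,0,1],[-1.5,-5,-3,0,0,0,1],[-1.5,-5,-3.7,0,0,0,1],[-1.5,-5,-3.7,0,0,0,1],[-1.5,-5,-3.7,0,0,0,1]]]' 30
python3 -c "from h import *; st()"
python3 -m inch '[[[0,0,0,0,0,0,0.45],[0,0,0,0,0,0,0.45],[0,0,0,0,0,0,0.45],[0,0,0.5,0,0,0,0.45],[0,0,1.2,0,0,0,0.45],[0,0,2,0,0,0,0.2],[0,0,3,0,0,0,0],[0,0,4,0,0,0,0],[0,0,4,0,0,0,0],[0,0,4,0,0,0,0]]]' 30
python3 - <<'E'
from h import *
st()
im,d=grab("top","top2");W=cloud("top",d)
for c,a,m in blobs("top",yellow(im)|((im[...,2]>1.5*im[...,0])&(im[...,1]>1.3*im[...,0])&(im[...,2]>70)),20): print(c,a,np.median(W[m],0).round(3))
cv2.imwrite("pics/c4.png",cv2.resize(im[150:300,220:450],None,fx=3,fy=3,interpolation=3))
E
```

```text
time_s: 6.3
ee_pos: [0.4852, -0.4032, 0.0385]
eef_rot: [-0.302, 1.55, 0.305]
contact_force: [1.8, 0.5, 0.3]
width: 0.359
t 6.3 p [ 0.4852 -0.4032  0.0385] yaw 22.1 tilt [-0.001  0.001] w 0.359 F [1.8 0.5 0.3] M [ 0.05 -0.05 -0.  ] j [-0.79  0.6  -0.07  0.9   0.    0.39]
time_s: 7.3
ee_pos: [0.4861, -0.4048, 0.1403]
eef_rot: [-0.304, 1.548, 0.301]
contact_force: [1.1, 0.4, -0.8]
width: 0.997
t 7.3 p [ 0.4861 -0.4048  0.1403] yaw 22.1 tilt [ 0.002 -0.002] w 0.997 F [ 1.1  0.4 -0.8] M [-0.01 -0.04 -0.06] j [-0.79  0.53  0.08  1.12  0.    0.39]
[440.85714286 115.68571429] 35 [ 0.899 -0.531  0.025]
[245.75454545 191.83636364] 110 [0.611 0.089 0.05 ]
[314.14772727 191.06818182] 88 [ 0.614 -0.117  0.075]
[246.12727273 214.71818182] 110 [0.54  0.084 0.05 ]
[287.47959184 221.5       ] 98 [ 0.519 -0.04   0.075]
[313.64583333 223.66666667] 48 [ 0.521 -0.121  0.053]
[406.72222222 237.9       ] 90 [ 0.485 -0.397  0.054]
[179.2293578  262.41743119] 218 [0.391 0.276 0.03 ]
```

View pics/c4.png

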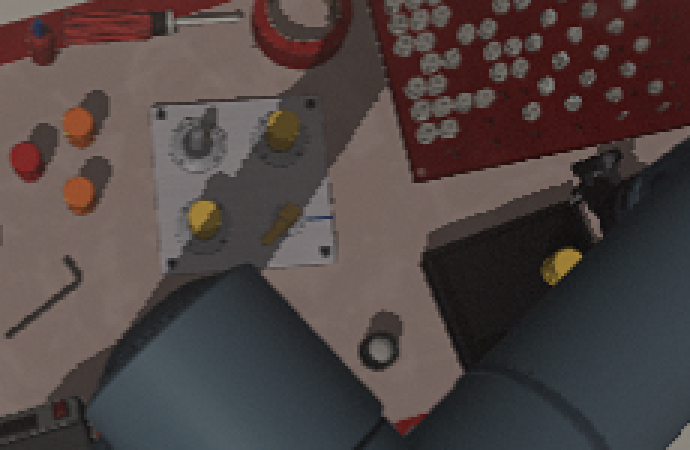

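Cap 0 stands in the bin at c4 (560,265), and spindle 0 is bare with its key side visible near (205,130). Next is cap 2.

```bash
python3 -m inch '[[[0.7,1.6,0,0,0,1,0],[1.4,3.2,0,0,0,2,0],[2.1,4.8,0,0,0,3,0],[2.8,6.4,0,0,0,4,0],[3.5,8,0,0,0,5,0],[4.2,9.6,0,0,0,5.8,0],[5.1,11.55,0,0,0,5.8,0],[5.1,11.55,0,0,0,5.8,0],[5.1,11.55,0,0,0,5.8,0],[5.1,11.55,0,0,0,5.8,0]]]' 30
python3 -c "from h import *; st()"
```

```text
time_s: 8.35
ee_pos: [0.612, -0.116, 0.1379]
eef_rot: [-0.695, 1.458, 0.697]
contact_force: [-0.3, -0.8, -0.9]
width: 1.0
t 8.35 p [ 0.612  -0.116   0.1379] yaw 51.1 tilt [-0.002  0.   ] w 1.0 F [-0.3 -0.8 -0.9] M [ 0.01  0.03 -0.02] j [-0.29  0.51  0.05  1.11 -0.    0.39]
```

```bash
python3 -m inch '[[[0.04,0,-1,0,0,0,0],[0.04,0,-2,0,0,0,0],[0.04,0,-3,0,0,0,0],[0.04,0,-3.85,0,0,0,0],[0.04,0,-3.85,0,0,0,0],[0.04,0,-3.85,0,0,0,0.6],[0.04,0,-3.85,0,0,0,1],[0.04,0,-3.85,0,0,0,1],[0.04,0,-3.85,0,0,0,1],[0.04,0,-3.85,0,0,0,1]]]' 30 &&  python3 -m inch '[[[0,0,0,0,0,0,1],[0,0,0,0,0,0,1],[0,0,0,0,0,0,1],[0,0,0.8,0,0,0,1],[0,0,1.8,0,0,0,1],[0,0,2.8,0,0,0,1],[0,0,3.6,0,0,0,1],[-0.6,-0.8,3.6,0,0,0,1],[-1.6,-2,3.6,0,0,-1.4,1],[-2.8,-3.5,3.6,0,0,-2.8,1]]]' 30
python3 -c "from h import *; st()"
```

```text
time_s: 9.35
ee_pos: [0.615, -0.1158, 0.0439]
eef_rot: [-0.698, 1.454, 0.695]
contact_force: [-0.6, -0.6, 4.8]
width: 0.368
time_s: 10.35
ee_pos: [0.5439, -0.2026, 0.1325]
eef_rot: [-0.506, 1.51, 0.506]
contact_force: [0.9, -0.5, 0.8]
width: 0.363
t 10.35 p [ 0.5439 -0.2026  0.1325] yaw 37.0 tilt [0.001 0.   ] w 0.363 F [ 0.9 -0.5  0.8] M [-0.07  0.01 -0.05] j [-0.47  0.43 -0.1   1.04  0.    0.46]
```

```bash
python3 -m inch '[[[-1.2,-1.5,0,0,0,-1,1],[-2.4,-3,0,0,0,-2,1],[-3.75,-4.7,0,0,0,-3,1],[-3.75,-4.7,0,0,0,-3,1],[-3.75,-4.7,0,0,0,-3,1],[-3.75,-4.7,-1,0,0,-3,1],[-3.75,-4.7,-2,0,0,-3,1],[-3.75,-4.7,-3,0,0,-3,1],[-3.75,-4.7,-3.7,0,0,-3,1],[-3.75,-4.7,-3.7,0,0,-3,1]]]' 30
python3 -c "from h import *; st()"
python3 -m inch '[[[0,0,0,0,0,0,1],[0,0,0,0,0,0,0.45],[0,0,0,0,0,0,0.45],[0,0,0,0,0,0,0.45],[0,0,1,0,0,0,0.45],[0,0,2,0,0,0,0.2],[0,0,3,0,0,0,0],[0,0,4,0,0,0,0],[0.7,2.6,4,0,0,0,0],[1.4,5.2,4,0,0,0,0]]]' 30
python3 - <<'E'
from h import *
st()
im,d=grab("top","top3");W=cloud("top",d)
for c,a,m in blobs("top",yellow(im)|((im[...,2]>1.5*im[...,0])&(im[...,1]>1.3*im[...,0])&(im[...,2]>70)),20): print(c,a,np.median(W[m],0).round(3))
E
```

```text
time_s: 11.35
ee_pos: [0.4493, -0.317, 0.0373]
eef_rot: [-0.301, 1.552, 0.31]
contact_force: [-0.6, 0.3, -1.4]
width: 0.37
t 11.35 p [ 0.4493 -0.317   0.0373] yaw 22.3 tilt [-0.004  0.005] w 0.37 F [-0.6  0.3 -1.4] M [0.03 0.03 0.02] j [-0.73  0.47 -0.31  0.8   0.    0.45]
time_s: 12.35
ee_pos: [0.4776, -0.2248, 0.142]
eef_rot: [-0.302, 1.546, 0.297]
contact_force: [0.3, -0.0, -0.7]
width: 1.003
t 12.35 p [ 0.4776 -0.2248  0.142 ] yaw 21.9 tilt [ 0.004 -0.002] w 1.003 F [ 0.3 -0.  -0.7] M [-0.02 -0.04  0.06] j [-0.56  0.32 -0.23  1.01  0.    0.63]
[441.         115.81818182] 33 [ 0.897 -0.532  0.025]
[245.71559633 191.79816514] 109 [0.612 0.089 0.05 ]
[246.09174312 214.68807339] 109 [0.54  0.084 0.05 ]
[287.74418605 221.44186047] 86 [ 0.519 -0.043  0.076]
[313.54666667 223.92      ] 75 [ 0.519 -0.121  0.05 ]
[407.784 238.712] 125 [ 0.483 -0.402  0.053]
[179.21818182 262.46818182] 220 [0.39  0.277 0.03 ]
```

```bash
python3 -m inch '[[[0.4,1.8,0,0,0,1.5,0],[0.8,3.6,0,0,0,3,0],[1.2,5.4,0,0,0,4.5,0],[1.65,7.35,0,0,0,5.8,0],[1.65,7.35,0,0,0,5.8,0],[1.65,7.35,0,0,0,5.8,0],[1.65,7.35,-1,0,0,5.8,0],[1.65,7.35,-2,0,0,5.8,0],[1.65,7.35,-3,0,0,5.8,0],[1.65,7.35,-4,0,0,5.8,0]]]' 30
python3 -c "from h import *; st()"
python3 -m inch '[[[0,0,0,0,0,0,0],[0,0,0,0,0,0,0.6],[0,0,0,0,0,0,1],[0,0,0,0,0,0,1],[0,0,0,0,0,0,1],[0,0,0,0,0,0,1],[0,0,0,0,0,0,1],[0,0,0,0,0,0,1],[0,0,0,0,0,0,1],[0,0,0,0,0,0,1]]]' 30
python3 -c "from h import *; st()"
```

```text
time_s: 13.4
ee_pos: [0.5175, -0.0423, 0.0395]
eef_rot: [-0.694, 1.457, 0.693]
contact_force: [0.3, -0.2, -0.1]
width: 0.997
t 13.4 p [ 0.5175 -0.0423  0.0395] yaw 50.9 tilt [ 0.001 -0.001] w 0.997 F [ 0.3 -0.2 -0.1] M [0.01 0.04 0.02] j [-0.2   0.41 -0.4   0.76 -0.    0.48]
time_s: 14.4
ee_pos: [0.5188, -0.0403, 0.0413]
eef_rot: [-0.698, 1.454, 0.695]
contact_force: [1.0, -1.1, 7.4]
width: 0.371
t 14.4 p [ 0.5188 -0.0403  0.0413] yaw 51.1 tilt [ 0.003 -0.001] w 0.371 F [ 1.  -1.1  7.4] M [-0.05 -0.07 -0.  ] j [-0.2   0.41 -0.4   0.76 -0.    0.48]
```

```bash
python3 -m inch '[[[0,0,0.8,0,0,0,1],[0,0,1.8,0,0,0,1],[0,0,2.8,0,0,0,1],[0,0,3.6,0,0,0,1],[-0.3,-1.8,3.6,0,0,-1.5,1],[-0.6,-3.6,3.6,0,0,-3,1],[-0.9,-5.4,3.6,0,0,-4.5,1],[-1.2,-7.2,3.6,0,0,-5.8,1],[-1.5,-9,3.6,0,0,-5.8,1],[-1.8,-10.8,3.6,0,0,-5.8,1]]]' 30
python3 -c "from h import *; st()"
```

```text
time_s: 15.4
ee_pos: [0.4717, -0.3115, 0.1299]
eef_rot: [-0.303, 1.55, 0.303]
contact_force: [0.9, -0.7, 0.1]
width: 0.368
t 15.4 p [ 0.4717 -0.3115  0.1299] yaw 22.1 tilt [-0.  0.] w 0.368 F [ 0.9 -0.7  0.1] M [ 0.01 -0.06 -0.01] j [-0.7   0.41 -0.14  1.02  0.    0.49]
```

Run:
```python
from h import *
im,d=grab("scene","scene4");W=cloud("scene",d)
for c,a,m in blobs("scene",yellow(im),10): print(c.round(),a,np.median(W[m],0).round(3))
print(proj("scene",[[.45,-.32,.05],[.485,-.403,.05],[.467,-.362,.03]]))
cv2.imwrite("pics/c5.png",cv2.resize(im[170:370,200:380],None,fx=3,fy=3,interpolation=3))
```

```text
[283. 244.] 32 [ 0.512 -0.12   0.046]
[306. 275.] 218 [ 0.47  -0.326  0.154]
[296. 313.] 383 [ 0.446 -0.328  0.036]
[328. 336.] 406 [ 0.481 -0.412  0.037]
[[296.04825738 306.95120464]
 [328.32170534 329.60538879]
 [311.2929109  323.99277192]]
```

View pics/c5.png

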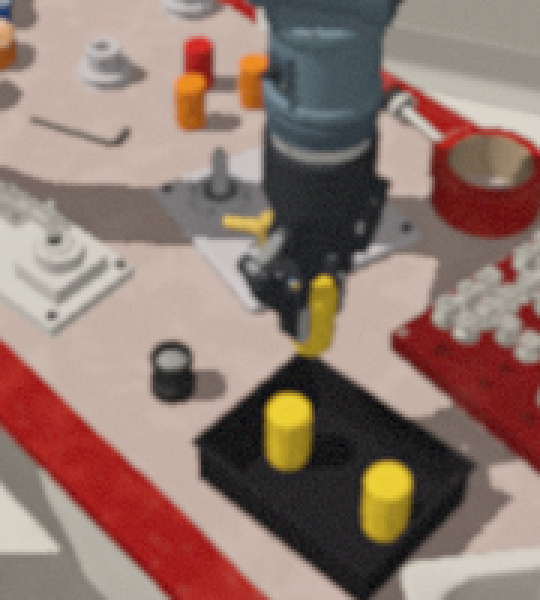

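Both caps stand upright in the bin at c5 (288,430) and (387,500), with room between them for the third.

```bash
python3 -m inch '[[[-0.2,-1,0,0,0,0,1],[-0.2,-2.06,0,0,0,0,1],[-0.2,-2.06,0,0,0,0,1],[-0.2,-2.06,0,0,0,0,1],[-0.2,-2.06,-1,0,0,0,1],[-0.2,-2.06,-2,0,0,0,1],[-0.2,-2.06,-3,0,0,0,1],[-0.2,-2.06,-3.5,0,0,0,1],[-0.2,-2.06,-3.5,0,0,0,1],[-0.2,-2.06,-3.5,0,0,0,0.45]]]' 30
python3 -m inch '[[[0,0,0,0,0,0,0.45],[0,0,0,0,0,0,0.45],[0,0,0,0,0,0,0.45],[0,0,1,0,0,0,0.45],[0,0,2,0,0,0,0.45],[0,0,3,0,0,0,0.45],[0,0,4,0,0,0,0],[0,2,4,0,0,0,0],[0,4,4,0,0,0,0],[0,6,4,0,0,0,0]]]' 30
python3 -m inch '[[[0,2,0,0,0,0,0],[0,4,0,0,0,0,0],[0,6,0,0,0,0,0],[0,7.6,0,0,0,0,0],[0,9.2,0,0,0,0,0],[0,10.8,0,0,0,0,0],[0,12.4,0,0,0,0,0],[0,13,0,0,0,0,0],[0,13,0,0,0,0,0],[0,13,0,0,0,0,0]]]' 30
python3 - <<'E'
from h import *
st()
for n in("scene","top"):
    im,d=grab(n,n+"5"); np.savez(n+"5.npz",im=im,d=d); W=cloud(n,d)
    for c,a,m in blobs(n,yellow(im),10): print(n,c.round(),a,np.median(W[m],0).round(3))
    v,u=proj(n,[[.5658,-.0785,.03]])[0].round().astype(int)[::-1]
    cr=im[v-45:v+45,u-50:u+50]; cv2.imwrite(f"pics/d_{n}.png",cv2.convertScaleAbs(cv2.resize(cr,None,fx=6,fy=6,interpolation=3),alpha=1.3)); print(u-50,v-45)
a=[cv2.imread(f"pics/d_{n}.png") for n in("scene","top")]
cv2.imwrite("pics/d.png",cv2.resize(np.hstack(a),(800,360)))
E
```

```text
time_s: 16.45
ee_pos: [0.4679, -0.3612, 0.0432]
eef_rot: [-0.303, 1.549, 0.303]
contact_force: [0.3, 0.8, 0.1]
width: 0.52
time_s: 17.45
ee_pos: [0.4677, -0.2107, 0.1434]
eef_rot: [-0.302, 1.548, 0.301]
contact_force: [0.6, -0.7, -0.7]
width: 1.0
time_s: 18.45
ee_pos: [0.4676, 0.1132, 0.1428]
eef_rot: [-0.304, 1.549, 0.303]
contact_force: [-0.3, 0.1, 0.1]
width: 0.999
t 18.45 p [0.4676 0.1132 0.1428] yaw 22.1 tilt [ 0.001 -0.   ] w 0.999 F [-0.3  0.1  0.1] M [-0.02 -0.04  0.04] j [ 0.11  0.24 -0.35  0.98 -0.    1.29]
scene [282. 244.] 22 [ 0.508 -0.119  0.045]
scene [303. 319.] 768 [ 0.455 -0.336  0.037]
scene [328. 336.] 400 [ 0.481 -0.412  0.038]
245 189
250 165
```

View pics/d_top.png

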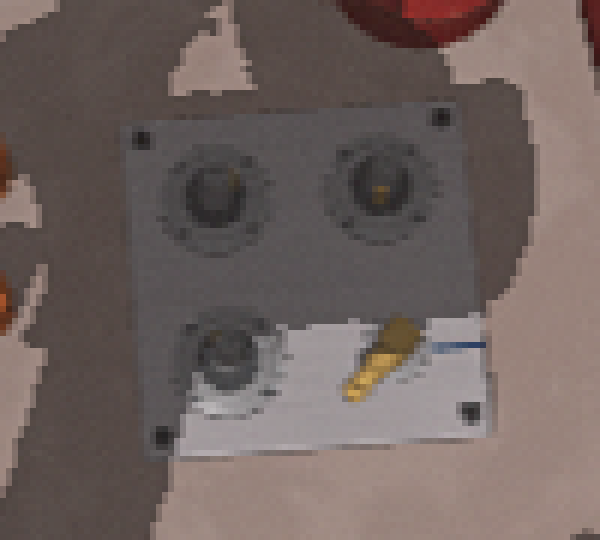

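Caps are off and keys are faintly visible as brass specks: spindle 0 at (235,180), spindle 2 at (381,190), spindle 1 at (220,337). I'll measure the spindle axes, key angles and keyway angles.

```bash
cat > keys.py <<'E'
from h import *
S={0:(.6035,-.0313),1:(.5185,-.041),2:(.613,-.116)}
def run(tag):
    for n in("top","scene"):
        z=np.load(f"{n}{tag}.npz"); im,d=z["im"].astype(float),z["d"]; W=cloud(n,d)
        v,u=np.mgrid[:420,:560]; br=(im[...,2]-im[...,0])/(im.sum(2)+1)
        for k,(x,y) in S.items():
            m=(np.hypot(W[...,0]-x,W[...,1]-y)<.012)&(W[...,2]>.058)&(W[...,2]<.078)
            top=W[m&(W[...,2]>.064)]
            ax=onz(n,np.c_[u[m],v[m]].mean(0)[None],np.median(W[m][:,2]))[0] if m.any() else [0]*3
            P=onz(n,np.c_[u.ravel(),v.ravel()],.046).reshape(420,560,3)
            r=np.hypot(P[...,0]-x,P[...,1]-y); q=(r<.02); w=np.clip(br-np.median(br[q&(r>.008)])-.04,0,1)*q
            c=(P*w[...,None]).sum((0,1))/max(w.sum(),1e-9)
            print(n,k,"axis",np.round(top.mean(0),4) if len(top) else None,m.sum(),np.round(ax,4),"brass",w.sum().round(2),(w>0).sum(),"at",c.round(4)[:2],"ang",np.degrees(np.arctan2(c[1]-y,c[0]-x)).round(0))
run("5")
E
python3 keys.py
python3 - <<'E'
from h import *
z=np.load("top5.npz"); im,d=z["im"],z["d"]; W=cloud("top",d)
for x,y in((.4933,.195),(.622,.2797)):
    r=np.hypot(W[...,0]-x,W[...,1]-y); q=W[(r<.025)&(W[...,2]>.03)&(W[...,2]<.046)]; print(q.mean(0),len(q))
    u,v=proj("top",[[x,y,.038]])[0].round().astype(int); print(u,v); print(im[v-9:v+10,u-9:u+10].mean(2).astype(int))
E
```

```text
top 0 axis [ 0.6035 -0.032   0.0684] 23 [ 0.603  -0.0311  0.0668] brass 0.29 8 at [ 0.6076 -0.0418] ang -69.0
top 1 axis [ 0.5184 -0.0401  0.0684] 24 [ 0.5176 -0.0405  0.068 ] brass 0.13 5 at [ 0.5271 -0.035 ] ang 35.0
top 2 axis [ 0.6131 -0.1163  0.0689] 24 [ 0.6125 -0.1158  0.068 ] brass 0.87 9 at [ 0.603  -0.1166] ang -177.0
scene 0 axis [ 0.6012 -0.0356  0.0675] 30 [ 0.6007 -0.0366  0.064 ] brass 0.85 16 at [ 0.6055 -0.0429] ang -80.0
scene 1 axis [ 0.5163 -0.0445  0.0675] 30 [ 0.5152 -0.0461  0.0651] brass 0.09 8 at [ 0.51   -0.0263] ang 120.0
scene 2 axis [ 0.6106 -0.1209  0.0677] 29 [ 0.61   -0.1222  0.0663] brass 0.9 14 at [ 0.6004 -0.1211] ang -158.0
[nan nan nan] 0
209 229
[[52 51 51 51 51 47 49 47 47 46 44 45 41 41 41 39 37 37 35]
 [54 49 50 50 47 49 48 47 46 46 44 43 41 41 42 39 37 36 37]
 [51 51 51 51 49 47 48 49 46 45 46 44 41 44 40 40 38 35 35]
 [54 50 50 48 50 50 48 44 47 44 46 44 43 42 41 42 37 37 34]
 [52 50 51 51 48 50 50 48 44 47 45 43 41 43 41 40 40 38 34]
 [53 50 51 48 50 49 48 47 44 45 45 41 44 44 42 39 39 37 35]
 [53 51 50 48 51 49 50 48 47 47 44 42 42 43 40 4
[... 1268 characters left out ...]
 78 80 81 81 83 83 82 82 82]
 [66 66 58 32 34 53 85 83 83 82 84 85 86 86 88 86 87 87 85]
 [66 65 57 33 32 52 88 87 87 87 86 78 44 48 47 45 45 43 63]
 [66 64 53 30 34 40 43 60 92 91 92 82 45 44 43 43 45 45 45]
 [65 65 52 31 34 39 47 43 44 43 43 43 46 45 47 51 47 52 57]
 [63 64 47 32 34 38 47 50 50 49 52 56 64 70 71 71 70 70 68]
 [66 64 47 56 70 75 62 55 59 55 56 60 64 69 71 70 68 69 69]
 [66 63 41 51 81 75 63 61 64 56 58 59 65 68 72 70 67 67 69]
 [65 61 39 49 77 76 71 61 69 59 59 62 65 69 70 71 68 67 69]
 [67 62 35 52 78 76 73 65 67 62 60 61 65 68 71 69 68 64 68]
 [65 62 36 49 80 78 76 68 70 67 62 62 66 69 70 70 69 68 66]]<stdin>:4: RuntimeWarning: Mean of empty slice.
  ret = um.true_divide(
```

Run:
```python
from h import *
T=[]
for n in("top","scene"):
    z=np.load(n+"0.npz"); im,d=z["im"],z["d"]
    row=[]
    for x,y in((.4933,.195),(.622,.2797)):
        # rectified patch: plane z=.038, x up, y left, 0.5 mm/px
        g=np.arange(-30,30,.2)/1000; X,Y=np.meshgrid(x-g,y-g,indexing='ij')
        p=proj(n,np.c_[X.ravel(),Y.ravel(),np.full(X.size,.038)]).reshape(*X.shape,2).astype(np.float32)
        r=cv2.remap(im,p[...,0],p[...,1],3); r=cv2.convertScaleAbs(r,alpha=235/max(np.percentile(r,99),1)); r[:,149:151]=r[:,149:151]//2+60; r[149:151]=r[149:151]//2+60
        row.append(r)
        if n=="top":
            W=cloud(n,d); rr=np.hypot(W[...,0]-x,W[...,1]-y)<.012; print(x,y,"low pts in bore", W[rr&(W[...,2]<.03)].mean(0).round(4), (rr&(W[...,2]<.03)).sum())
    T.append(np.hstack(row))
cv2.imwrite("pics/k.png",np.vstack(T))
```

```text
0.4933 0.195 low pts in bore [0.4982 0.2001 0.0086] 25
0.622 0.2797 low pts in bore [0.6283 0.2843 0.0123] 24
```

View pics/k.png

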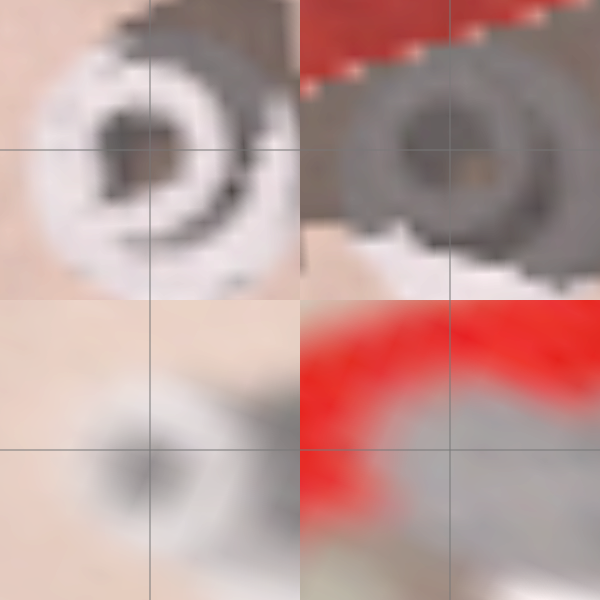

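Pulley 1's keyway shows at the lower left of its bore (110,195), about +140° in world. Pulley 2 is in shadow here, but the arm was elsewhere in top2 and top3, so I use those.

Run:
```python
from h import *
T=[]
for t in("top2","top3"):
    im=cv2.imread(f"pics/{t}.png"); row=[]
    for x,y in((.4933,.195),(.622,.2797)):
        g=np.arange(-25,25,.17)/1000; X,Y=np.meshgrid(x-g,y-g,indexing='ij')
        p=proj("top",np.c_[X.ravel(),Y.ravel(),np.full(X.size,.038)]).reshape(*X.shape,2).astype(np.float32)
        r=cv2.remap(im,p[...,0],p[...,1],3); row.append(cv2.convertScaleAbs(r,alpha=235/np.percentile(r,99)))
    T.append(np.hstack(row))
    for x,y in((.4933,.195),(.622,.2797)):
        u,v=proj("top",[[x,y,.038]])[0]; c=cv2.cvtColor(im,cv2.COLOR_BGR2GRAY)
        m=cv2.inRange(cv2.resize(c,None,fx=1,fy=1),0,255)
cv2.imwrite("pics/k2.png",np.vstack(T))
```

```text
(no output)
```

View pics/k2.png

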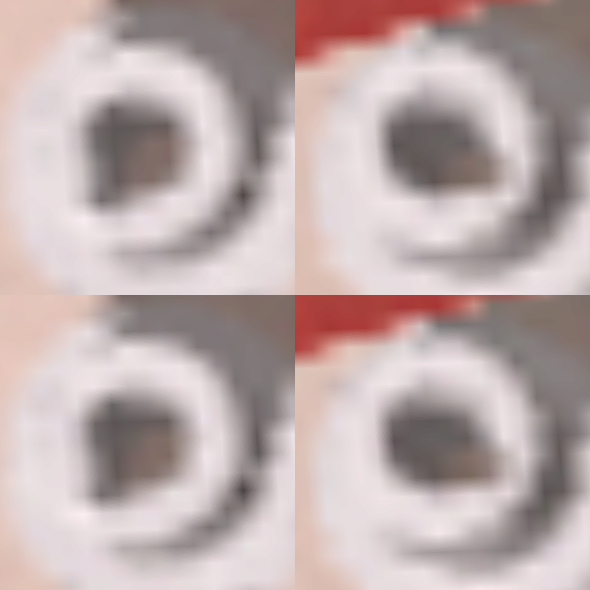

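Pulley 1's keyway is at about +145° (bore centre (133,145), slot (100,200)). Pulley 2's is at about −125° (centre (433,140), slot (490,180)). Plan:
- Pulley 1 goes to spindle 2, key about 180°, needing a turn of +38°.
- Pulley 2 goes to spindle 0, key about −68°, needing a turn of +57°.
- I squeeze each hub at two yaws 90° apart so it is centred in the grip.

```bash
python3 -m inch '[[[0.4,1.2,0,0,0,0,0.3],[0.8,2.4,0,0,0,0,0.3],[1.03,3.3,0,0,0,0,0.3],[1.03,3.3,0,0,0,0,0.3],[1.03,3.3,-1,0,0,0,0.3],[1.03,3.3,-2,0,0,0,0.3],[1.03,3.3,-3,0,0,0,0.3],[1.03,3.3,-4,0,0,0,0.3],[1.03,3.3,-4.5,0,0,0,0.3],[1.03,3.3,-4.5,0,0,0,0.3]]]' 25
python3 -c "from h import *; st()"
python3 - <<'E'
from h import *
im,d=grab("scene","scene6"); u,v=proj("scene",[[.4933,.196,.03]])[0].round().astype(int)
cv2.imwrite("pics/g1.png",cv2.resize(im[v-45:v+35,u-50:u+50],None,fx=5,fy=5,interpolation=3))
E
```

```text
time_s: 19.55
ee_pos: [0.4915, 0.1942, 0.0285]
eef_rot: [-0.302, 1.554, 0.301]
contact_force: [0.2, -0.3, 0.0]
width: 0.705
t 19.55 p [0.4915 0.1942 0.0285] yaw 22.0 tilt [-0.004 -0.001] w 0.705 F [ 0.2 -0.3  0. ] M [-0.05  0.01  0.03] j [ 0.26  0.44 -0.38  0.75 -0.    1.44]
```

View pics/g1.png

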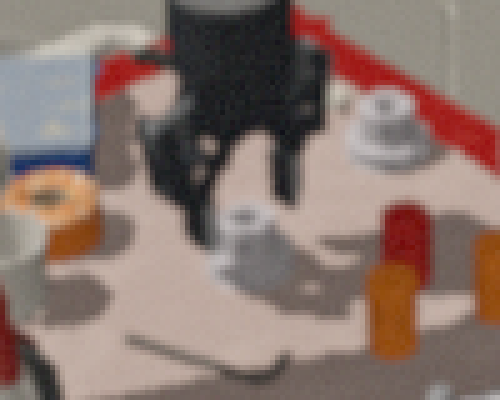

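Pulley hub top at (243,212) lies midway between the fingertips at (200,235) and (287,195): well aligned. Squeeze to centre it.

```bash
python3 -m inch '[[[0,0,-0.25,0,0,0,0.3],[0,0,-0.5,0,0,0,0.3],[0,0,-0.5,0,0,0,0.3],[0,0,-0.5,0,0,0,0.6],[0,0,-0.5,0,0,0,0.8],[0,0,-0.5,0,0,0,0.8],[0,0,-0.5,0,0,0,0.8],[0,0,-0.5,0,0,0,0.8],[0,0,-0.5,0,0,0,0.8],[0,0,-0.5,0,0,0,0.8]]]' 20
python3 -c "from h import *; st()"
python3 -m inch '[[[0,0,0,0,0,0,0.3],[0,0,0,0,0,0,0.3],[0,0,0.5,0,0,0,0.3],[0,0,1.3,0,0,0,0.3],[0,0,1.3,0,0,1.7,0.3],[0,0,1.3,0,0,3.4,0.3],[0,0,1.3,0,0,5.1,0.3],[0,0,1.3,0,0,6.8,0.3],[0,0,1.3,0,0,8.5,0.3],[0,0,1.3,0,0,10.2,0.3]]]' 20
python3 -m inch '[[[0,0,0,0,0,1.7,0.3],[0,0,0,0,0,3.4,0.3],[0,0,0,0,0,5.1,0.3],[0,0,0,0,0,6.8,0.3],[0,0,0,0,0,7.8,0.3],[0,0,-0.5,0,0,7.8,0.3],[0,0,-1.3,0,0,7.8,0.3],[0,0,-1.3,0,0,7.8,0.3],[0,0,-1.3,0,0,7.8,0.5],[0,0,-1.3,0,0,7.8,0.8]]]' 20
python3 -m inch '[[[0,0,0,0,0,0,0.8],[0,0,0,0,0,0,0.8],[0,0,0,0,0,0,0.8],[0,0,0,0,0,0,0.9],[0,0,0,0,0,0,0.9],[0,0,0,0,0,0,0.9]]]' 40
python3 -c "from h import *; st()"
```

```text
time_s: 20.6
ee_pos: [0.4935, 0.196, 0.0179]
eef_rot: [-0.303, 1.549, 0.303]
contact_force: [-0.3, 0.8, 3.9]
width: 0.407
t 20.6 p [0.4935 0.196  0.0179] yaw 22.1 tilt [0.001 0.   ] w 0.407 F [-0.3  0.8  3.9] M [-0.06  0.13 -0.03] j [ 0.26  0.46 -0.39  0.72  0.    1.44]
time_s: 21.6
ee_pos: [0.4934, 0.1959, 0.0509]
eef_rot: [-0.994, 1.332, 0.994]
contact_force: [-0.2, -0.1, 0.1]
width: 0.701
time_s: 22.6
ee_pos: [0.4936, 0.196, 0.0181]
eef_rot: [-1.487, 1.001, 1.487]
contact_force: [0.0, 0.1, 0.0]
width: 0.407
time_s: 23.2
ee_pos: [0.4939, 0.1961, 0.0181]
eef_rot: [-1.488, 1.0, 1.487]
contact_force: [-0.4, -0.3, 5.1]
width: 0.399
t 23.2 p [0.4939 0.1961 0.0181] yaw 112.1 tilt [0.001 0.   ] w 0.399 F [-0.4 -0.3  5.1] M [ 0.07  0.   -0.02] j [ 0.26  0.46 -0.39  0.72  0.   -0.13]
```

```bash
python3 -m inch '[[[0,0,1,0,0,0,0.9],[0,0,2,0,0,0,0.9],[0,0,3.2,0,0,0,0.9],[0,0,4.2,0,0,0,0.9],[0.5,-1.3,4.2,0,0,1,0.9],[1.1,-2.9,4.2,0,0,2.4,0.9],[1.7,-4.5,4.2,0,0,3.8,0.9],[2.3,-6,4.2,0,0,5,0.9],[2.9,-7.6,4.2,0,0,6.3,0.9],[3.5,-9.2,4.2,0,0,7.6,0.9]]]' 40
python3 -c "from h import *; st()"
```

```text
time_s: 24.2
ee_pos: [0.5803, -0.0357, 0.1216]
eef_rot: [-1.929, 0.511, 1.933]
contact_force: [0.2, -0.1, -1.3]
width: 0.393
t 24.2 p [ 0.5803 -0.0357  0.1216] yaw 150.4 tilt [-0.002  0.   ] w 0.393 F [ 0.2 -0.1 -1.3] M [-0.04 -0.05 -0.05] j [-0.17  0.44 -0.11  1.02  0.   -1.22]
```

```bash
python3 -m inch '[[[0.6,-1.6,0,0,0,0,0.9],[1.31,-3.22,0,0,0,0,0.9],[1.31,-3.22,0,0,0,0,0.9],[1.31,-3.22,0,0,0,0,0.9],[1.31,-3.22,0,0,0,0,0.9],[1.31,-3.22,-0.3,0,0,0,0.9],[1.31,-3.22,-0.6,0,0,0,0.9],[1.31,-3.22,-0.9,0,0,0,0.9],[1.31,-3.22,-1.1,0,0,0,0.9],[1.31,-3.22,-1.1,0,0,0,0.9]]]' 40
python3 - <<'E'
from h import *
st()
im,d=grab("top","top7"); im2,d2=grab("scene","scene7")
x,y=.6131,-.1163
r=[]
for n,i in(("top",im),("scene",im2)):
    u,v=proj(n,[[x,y,.09]])[0].round().astype(int); r.append(cv2.resize(i[v-30:v+30,u-30:u+30],(390,390),interpolation=3))
cv2.imwrite("pics/g2.png",cv2.convertScaleAbs(np.hstack(r),alpha=1.4))
E
```

```text
time_s: 25.2
ee_pos: [0.6125, -0.1141, 0.0937]
eef_rot: [-1.926, 0.514, 1.931]
contact_force: [-0.5, -1.0, -1.5]
width: 0.398
t 25.2 p [ 0.6125 -0.1141  0.0937] yaw 150.1 tilt [-0.002  0.001] w 0.398 F [-0.5 -1.  -1.5] M [ 0.02  0.01 -0.04] j [-0.29  0.54 -0.02  1.01 -0.   -1.34]
```

View pics/g2.png

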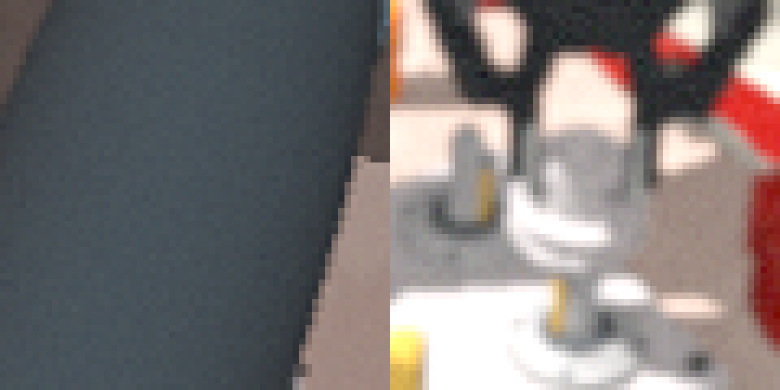

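The scene crop shows the held pulley (577,220) right over spindle 2 (575,310), so I lower it with the forces watched.

```bash
python3 -m inch '[[[0.02,-0.08,-0.1,0,0,0,0.9],[0.02,-0.08,-0.2,0,0,0,0.9],[0.02,-0.08,-0.3,0,0,0,0.9],[0.02,-0.08,-0.4,0,0,0,0.9],[0.02,-0.08,-0.5,0,0,0,0.9],[0.02,-0.08,-0.6,0,0,0,0.9],[0.02,-0.08,-0.6,0,0,0,0.9]]]' 40
python3 -c "from h import *; st()"
```

```text
time_s: 26.0
ee_pos: [0.614, -0.117, 0.0797]
eef_rot: [-1.928, 0.516, 1.928]
contact_force: [-0.2, -1.5, -2.3]
width: 0.397
t 26.0 p [ 0.614  -0.117   0.0797] yaw 150.1 tilt [-0.    -0.001] w 0.397 F [-0.2 -1.5 -2.3] M [-0.35 -0.05  0.05] j [-0.29  0.56 -0.04  0.98 -0.   -1.34]
```

```bash
python3 -m inch '[[[0,0,-0.1,0,0,0,0.9],[0,0,-0.2,0,0,0,0.9],[0,0,-0.3,0,0,0,0.9],[0,0,-0.4,0,0,0,0.9],[0,0,-0.4,0,0,0,0.9]]]' 40
python3 -c "from h import *; st()"
python3 -m inch '[[[0,0,-0.05,0,0,0,0.9],[0,0,-0.1,0,0,0,0.9],[0,0,-0.15,0,0,0,0.9],[0,0,-0.15,0,0,0,0.9]]]' 40
python3 -c "from h import *; st()"
```

```text
time_s: 26.5
ee_pos: [0.614, -0.117, 0.0698]
eef_rot: [-1.928, 0.516, 1.928]
contact_force: [0.8, -3.6, -2.9]
width: 0.397
t 26.5 p [ 0.614  -0.117   0.0698] yaw 150.1 tilt [-0.    -0.001] w 0.397 F [ 0.8 -3.6 -2.9] M [-0.81 -0.15 -0.  ] j [-0.29  0.56 -0.05  0.96 -0.   -1.34]
time_s: 26.9
ee_pos: [0.6142, -0.1169, 0.0666]
eef_rot: [-1.929, 0.515, 1.928]
contact_force: [-0.4, -5.1, 1.1]
width: 0.394
t 26.9 p [ 0.6142 -0.1169  0.0666] yaw 150.1 tilt [ 0.    -0.001] w 0.394 F [-0.4 -5.1  1.1] M [-0.9   0.07 -0.1 ] j [-0.29  0.57 -0.05  0.95 -0.   -1.34]
```

```bash
python3 -m inch '[[[0,-0.04,0,0,0,0,0.9],[0,-0.04,0,0,0,0,0.9],[0,-0.04,-0.05,0,0,0,0.9],[0,-0.04,-0.1,0,0,0,0.9],[0,-0.04,-0.1,0,0,0,0.9]]]' 40
python3 -c "from h import *; st()"
```

```text
time_s: 27.4
ee_pos: [0.614, -0.1172, 0.064]
eef_rot: [-1.928, 0.514, 1.928]
contact_force: [-1.0, -0.7, 4.3]
width: 0.397
t 27.4 p [ 0.614  -0.1172  0.064 ] yaw 150.1 tilt [0.    0.001] w 0.397 F [-1.  -0.7  4.3] M [-0.18  0.22 -0.07] j [-0.29  0.57 -0.06  0.94  0.   -1.34]
```

```bash
python3 -m inch '[[[0,0,-0.05,0,0,0,0.9],[0,0,-0.1,0,0,0,0.9],[0,0,-0.1,0,0,0,0.9]]]' 40
python3 -c "from h import *; st()"
python3 -m inch '[[[0,0,0,0,0,-0.6,0.9],[0,0,0,0,0,-1.2,0.9],[0,0,0,0,0,-1.2,0.9]]]' 40
python3 -c "from h import *; st()"
```

```text
time_s: 27.7
ee_pos: [0.6141, -0.1172, 0.062]
eef_rot: [-1.928, 0.514, 1.928]
contact_force: [-2.2, -1.0, 6.3]
width: 0.394
t 27.7 p [ 0.6141 -0.1172  0.062 ] yaw 150.1 tilt [0.    0.001] w 0.394 F [-2.2 -1.   6.3] M [-0.05  0.49 -0.09] j [-0.29  0.57 -0.06  0.94  0.   -1.34]
time_s: 28.0
ee_pos: [0.6138, -0.1173, 0.0607]
eef_rot: [-1.862, 0.602, 1.864]
contact_force: [-0.6, -2.1, -0.8]
width: 0.393
t 28.0 p [ 0.6138 -0.1173  0.0607] yaw 144.1 tilt [-0.001  0.001] w 0.393 F [-0.6 -2.1 -0.8] M [-0.33 -0.06 -0.02] j [-0.29  0.57 -0.06  0.94  0.   -1.24]
```

```bash
python3 -m inch '[[[0,-0.02,-0.1,0,0,0,0.9],[0,-0.02,-0.2,0,0,0,0.9],[0,-0.02,-0.2,0,0,0,0.9]]]' 40
python3 -c "from h import *; st()"
python3 -m inch '[[[0,0,-0.1,0,0,0,0.9],[0,0,-0.2,0,0,0,0.9],[0,0,-0.2,0,0,0,0.9]]]' 40
python3 -c "from h import *; st()"
```

```text
time_s: 28.3
ee_pos: [0.6133, -0.1176, 0.0553]
eef_rot: [-1.861, 0.602, 1.865]
contact_force: [-0.1, 0.1, -2.1]
width: 0.398
t 28.3 p [ 0.6133 -0.1176  0.0553] yaw 144.2 tilt [-0.002  0.001] w 0.398 F [-0.1  0.1 -2.1] M [-0.08 -0.01 -0.03] j [-0.29  0.58 -0.07  0.93  0.   -1.24]
time_s: 28.6
ee_pos: [0.6136, -0.1178, 0.0508]
eef_rot: [-1.862, 0.603, 1.864]
contact_force: [-0.2, -0.0, -1.8]
width: 0.398
t 28.6 p [ 0.6136 -0.1178  0.0508] yaw 144.1 tilt [-0.001  0.001] w 0.398 F [-0.2 -0.  -1.8] M [ 0.17  0.   -0.  ] j [-0.29  0.58 -0.07  0.92  0.   -1.24]
```

```bash
python3 -m inch '[[[0,0,-0.1,0,0,0,0.9],[0,0,-0.2,0,0,0,0.9],[0,0,-0.3,0,0,0,0.9],[0,0,-0.3,0,0,0,0.9]]]' 40
python3 -c "from h import *; st()"
python3 -m inch '[[[0,0,-0.05,0,0,0,0.9],[0,0,-0.1,0,0,0,0.9],[0,0,-0.1,0,0,0,0.9]]]' 40
python3 -c "from h import *; st()"
```

```text
time_s: 29.0
ee_pos: [0.6138, -0.1178, 0.0433]
eef_rot: [-1.862, 0.603, 1.863]
contact_force: [-0.4, 2.0, -2.3]
width: 0.397
t 29.0 p [ 0.6138 -0.1178  0.0433] yaw 144.1 tilt [-0.     0.001] w 0.397 F [-0.4  2.  -2.3] M [ 0.35 -0.07  0.  ] j [-0.29  0.59 -0.08  0.9   0.   -1.24]
time_s: 29.3
ee_pos: [0.6141, -0.1178, 0.0421]
eef_rot: [-1.863, 0.602, 1.862]
contact_force: [-1.2, 2.9, 4.1]
width: 0.398
t 29.3 p [ 0.6141 -0.1178  0.0421] yaw 144.1 tilt [0. 0.] w 0.398 F [-1.2  2.9  4.1] M [ 0.64  0.43 -0.05] j [-0.29  0.59 -0.08  0.9   0.   -1.24]
```

Force shows it reached the shoulder at TCP z 0.042 (expected for fully home). Release and go for pulley 2, checking it on the way.

```bash
python3 -m inch '[[[0,0,0,0,0,0,0.3],[0,0,0,0,0,0,0.3],[0,0,0,0,0,0,0.3],[0,0,0.6,0,0,0,0.3],[0,0,1.6,0,0,0,0.3],[0,0,2.6,0,0,0,0.3],[0,0,3.6,0,0,0,0.3],[0,1.5,4,0,0,0,0.3],[0,3.2,4,0,0,0,0.3],[0,5,4,0,0,0,0.3]]]' 40
python3 - <<'E'
from h import *
st()
for n in("top","scene"):
    im,d=grab(n,n+"8"); np.savez(n+"8.npz",im=im,d=d)
    W=cloud(n,d)
    if n=="top":
        q=W[(np.hypot(W[...,0]-.6136,W[...,1]+.117)<.016)&(W[...,2]>.045)]; print("hub",len(q),np.percentile(q[:,2],[10,30,50,70,90]).round(4))
    q=W[(np.hypot(W[...,0]-.622,W[...,1]-.28)<.05)&(W[...,2]>.031)&(W[...,2]<.046)]; print(n,"p2 hub",len(q),q.mean(0).round(4) if len(q) else None)
E
```

```text
time_s: 30.3
ee_pos: [0.6148, 0.0072, 0.1421]
eef_rot: [-1.864, 0.605, 1.859]
contact_force: [0.5, 0.4, -0.0]
width: 0.706
t 30.3 p [0.6148 0.0072 0.1421] yaw 144.0 tilt [ 0.002 -0.001] w 0.706 F [ 0.5  0.4 -0. ] M [ 0.03  0.02 -0.05] j [-0.09  0.49  0.03  1.1  -0.   -1.03]
hub 85 [0.0584 0.0607 0.0631 0.0643 0.0686]
top p2 hub 81 [0.6223 0.28   0.0377]
scene p2 hub 59 [0.6198 0.2788 0.0348]
```

Hub top reads 0.062–0.063, so pulley 1 is fully home, and pulley 2 has not moved.

```bash
python3 -m inch '[[[0.1,1.6,0,0,0,0,0.3],[0.1,3.2,0,0,0,0,0.3],[0.2,4.8,0,0,0,0,0.3],[0.2,6.4,0,0,0,0,0.3],[0.3,8,0,0,0,0,0.3],[0.3,9.5,0,0,0,0,0.3],[0.31,10.87,0,0,0,0,0.3],[0.31,10.87,0,0,0,0,0.3],[0.31,10.87,0,0,0,0,0.3],[0.31,10.87,0,0,0,0,0.3]]]' 20
python3 -c "from h import *; st()"
```

```text
time_s: 31.4
ee_pos: [0.622, 0.2772, 0.1411]
eef_rot: [-1.862, 0.605, 1.862]
contact_force: [0.1, -0.5, 0.1]
width: 0.703
t 31.4 p [0.622  0.2772 0.1411] yaw 144.0 tilt [-0.    -0.001] w 0.703 F [ 0.1 -0.5  0.1] M [ 0.01 -0.09 -0.03] j [ 0.33  0.63  0.26  1.2  -0.   -0.62]
```

```bash
python3 -m inch '[[[0,0,-1,0,0,0,0.3],[0,0,-2,0,0,0,0.3],[0,0,-3,0,0,0,0.3],[0,0,-4,0,0,0,0.3],[0,0,-4.7,0,0,0,0.3],[0,0,-4.9,0,0,0,0.3],[0,0,-4.9,0,0,0,0.3],[0,0,-4.9,0,0,0,0.6],[0,0,-4.9,0,0,0,0.8],[0,0,-4.9,0,0,0,0.8]]]' 20
python3 -m inch '[[[0,0,0,0,0,0,0.8],[0,0,0,0,0,0,0.8],[0,0,0,0,0,0,0.8]]]' 20
python3 -c "from h import *; st()"
```

```text
time_s: 32.4
ee_pos: [0.623, 0.279, 0.0206]
eef_rot: [-1.864, 0.601, 1.86]
contact_force: [-0.8, -0.4, 3.9]
width: 0.412
time_s: 32.7
ee_pos: [0.623, 0.279, 0.0206]
eef_rot: [-1.865, 0.602, 1.86]
contact_force: [-1.5, -1.2, 7.8]
width: 0.412
t 32.7 p [0.623  0.279  0.0206] yaw 144.1 tilt [0.003 0.001] w 0.412 F [-1.5 -1.2  7.8] M [-0.19  0.1  -0.05] j [ 0.33  0.71  0.08  0.94 -0.   -0.62]
```

```bash
python3 -m inch '[[[0,0,0,0,0,0,0.3],[0,0,0,0,0,0,0.3],[0,0,0.6,0,0,0,0.3],[0,0,1.3,0,0,0,0.3],[0,0,1.3,0,0,-1.7,0.3],[0,0,1.3,0,0,-3.4,0.3],[0,0,1.3,0,0,-5.1,0.3],[0,0,1.3,0,0,-6.8,0.3],[0,0,1.3,0,0,-8.5,0.3],[0,0,1.3,0,0,-10.2,0.3]]]' 20
python3 -m inch '[[[0,0,0,0,0,-1.7,0.3],[0,0,0,0,0,-3.4,0.3],[0,0,0,0,0,-5.1,0.3],[0,0,0,0,0,-6.8,0.3],[0,0,0,0,0,-7.8,0.3],[0,0,-0.5,0,0,-7.8,0.3],[0,0,-1.3,0,0,-7.8,0.3],[0,0,-1.3,0,0,-7.8,0.3],[0,0,-1.3,0,0,-7.8,0.5],[0,0,-1.3,0,0,-7.8,0.8]]]' 20
python3 -m inch '[[[0,0,0,0,0,0,0.8],[0,0,0,0,0,0,0.8],[0,0,0,0,0,0,0.8],[0,0,0,0,0,0,0.9],[0,0,0,0,0,0,0.9],[0,0,0,0,0,0,0.9]]]' 40
python3 -c "from h import *; st()"
```

```text
time_s: 33.7
ee_pos: [0.6214, 0.2786, 0.0508]
eef_rot: [-1.244, 1.187, 1.245]
contact_force: [-0.3, -0.2, -0.0]
width: 0.698
time_s: 34.7
ee_pos: [0.6223, 0.2789, 0.0194]
eef_rot: [-0.737, 1.441, 0.737]
contact_force: [0.4, -0.7, -0.5]
width: 0.406
time_s: 35.3
ee_pos: [0.6222, 0.2788, 0.0193]
eef_rot: [-0.737, 1.441, 0.736]
contact_force: [0.7, 0.3, 1.5]
width: 0.396
t 35.3 p [0.6222 0.2788 0.0193] yaw 54.1 tilt [0.001 0.   ] w 0.396 F [0.7 0.3 1.5] M [ 0.   -0.11  0.02] j [0.33 0.71 0.08 0.94 0.   0.95]
```

```bash
python3 -m inch '[[[0,0,1,0,0,0,0.9],[0,0,2,0,0,0,0.9],[0,0,3.2,0,0,0,0.9],[0,0,4.2,0,0,0,0.9],[0,-1.3,4.2,0,0,1.6,0.9],[-0.1,-2.9,4.2,0,0,3.2,0.9],[-0.2,-4.5,4.2,0,0,4.8,0.9],[-0.3,-6,4.2,0,0,6.4,0.9],[-0.4,-7.6,4.2,0,0,8,0.9],[-0.5,-9.2,4.2,0,0,9.6,0.9]]]' 40
python3 -c "from h import *; st()"
```

```text
time_s: 36.3
ee_pos: [0.6084, 0.0472, 0.1234]
eef_rot: [-1.367, 1.099, 1.369]
contact_force: [1.1, -0.2, -1.3]
width: 0.395
t 36.3 p [0.6084 0.0472 0.1234] yaw 102.5 tilt [-0.001  0.   ] w 0.395 F [ 1.1 -0.2 -1.3] M [-0.01 -0.03  0.02] j [-0.03  0.5  -0.02  1.06  0.   -0.24]
```

```bash
python3 -m inch '[[[-0.1,-1.5,0,0,0,1,0.9],[-0.17,-3.19,0,0,0,1.7,0.9],[-0.17,-3.19,0,0,0,1.7,0.9],[-0.17,-3.19,0,0,0,1.7,0.9],[-0.17,-3.19,0,0,0,1.7,0.9],[-0.17,-3.19,-0.3,0,0,1.7,0.9],[-0.17,-3.19,-0.6,0,0,1.7,0.9],[-0.17,-3.19,-0.9,0,0,1.7,0.9],[-0.17,-3.19,-1.1,0,0,1.7,0.9],[-0.17,-3.19,-1.1,0,0,1.7,0.9]]]' 40
python3 -c "from h import *; st()"
```

```text
time_s: 37.3
ee_pos: [0.604, -0.0307, 0.0949]
eef_rot: [-1.468, 1.018, 1.472]
contact_force: [0.4, 0.2, -1.6]
width: 0.395
t 37.3 p [ 0.604  -0.0307  0.0949] yaw 110.6 tilt [-0.003  0.   ] w 0.395 F [ 0.4  0.2 -1.6] M [-0.02 -0.05 -0.01] j [-0.16  0.51 -0.08  0.99  0.   -0.52]
```

```bash
python3 -m inch '[[[0,-0.07,-0.1,0,0,0,0.9],[0,-0.07,-0.2,0,0,0,0.9],[0,-0.07,-0.3,0,0,0,0.9],[0,-0.07,-0.4,0,0,0,0.9],[0,-0.07,-0.5,0,0,0,0.9],[0,-0.07,-0.6,0,0,0,0.9],[0,-0.07,-0.6,0,0,0,0.9]]]' 40
python3 -c "from h import *; st()"
python3 -m inch '[[[0,0,-0.1,0,0,0,0.9],[0,0,-0.2,0,0,0,0.9],[0,0,-0.3,0,0,0,0.9],[0,0,-0.3,0,0,0,0.9]]]' 40
python3 -c "from h import *; st()"
```

```text
time_s: 38.0
ee_pos: [0.6046, -0.0328, 0.0808]
eef_rot: [-1.468, 1.017, 1.47]
contact_force: [0.9, 0.2, -1.8]
width: 0.395
t 38.0 p [ 0.6046 -0.0328  0.0808] yaw 110.6 tilt [-0.001  0.   ] w 0.395 F [ 0.9  0.2 -1.8] M [ 0.01 -0.03  0.02] j [-0.16  0.52 -0.1   0.96  0.   -0.52]
time_s: 38.4
ee_pos: [0.6048, -0.0328, 0.0733]
eef_rot: [-1.469, 1.017, 1.47]
contact_force: [-0.3, 0.1, -1.0]
width: 0.397
t 38.4 p [ 0.6048 -0.0328  0.0733] yaw 110.6 tilt [-0.001  0.   ] w 0.397 F [-0.3  0.1 -1. ] M [ 0.03  0.03 -0.01] j [-0.16  0.53 -0.11  0.94  0.   -0.52]
```

```bash
python3 -m inch '[[[0,0,-0.1,0,0,0,0.9],[0,0,-0.2,0,0,0,0.9],[0,0,-0.25,0,0,0,0.9],[0,0,-0.25,0,0,0,0.9]]]' 40
python3 -c "from h import *; st()"
python3 -m inch '[[[0,0,-0.05,0,0,0,0.9],[0,0,-0.1,0,0,0,0.9],[0,0,-0.1,0,0,0,0.9]]]' 40
python3 -c "from h import *; st()"
```

```text
time_s: 38.8
ee_pos: [0.6049, -0.0328, 0.0673]
eef_rot: [-1.469, 1.017, 1.469]
contact_force: [-0.2, 0.5, -1.7]
width: 0.401
t 38.8 p [ 0.6049 -0.0328  0.0673] yaw 110.6 tilt [-0.  0.] w 0.401 F [-0.2  0.5 -1.7] M [-0.01  0.05  0.02] j [-0.16  0.53 -0.11  0.93  0.   -0.52]
time_s: 39.1
ee_pos: [0.6049, -0.0328, 0.0649]
eef_rot: [-1.469, 1.017, 1.469]
contact_force: [-0.5, -0.6, -1.4]
width: 0.397
t 39.1 p [ 0.6049 -0.0328  0.0649] yaw 110.6 tilt [-0.  0.] w 0.397 F [-0.5 -0.6 -1.4] M [-0.05  0.12  0.03] j [-0.16  0.53 -0.12  0.92  0.   -0.52]
```

Free past the key top, so the keyway is in. Continue down gently.

```bash
python3 -m inch '[[[0,0,-0.1,0,0,0,0.9],[0,0,-0.2,0,0,0,0.9],[0,0,-0.3,0,0,0,0.9],[0,0,-0.3,0,0,0,0.9]]]' 40
python3 -c "from h import *; st()"
python3 -m inch '[[[0,0,-0.1,0,0,0,0.9],[0,0,-0.2,0,0,0,0.9],[0,0,-0.3,0,0,0,0.9],[0,0,-0.4,0,0,0,0.9],[0,0,-0.4,0,0,0,0.9]]]' 40
python3 -c "from h import *; st()"
```

```text
time_s: 39.5
ee_pos: [0.6049, -0.0328, 0.057]
eef_rot: [-1.469, 1.017, 1.47]
contact_force: [-0.5, -0.2, -1.5]
width: 0.394
t 39.5 p [ 0.6049 -0.0328  0.057 ] yaw 110.6 tilt [-0.  0.] w 0.394 F [-0.5 -0.2 -1.5] M [-0.08  0.15 -0.03] j [-0.16  0.54 -0.13  0.9   0.   -0.52]
time_s: 40.0
ee_pos: [0.6049, -0.0328, 0.0471]
eef_rot: [-1.469, 1.017, 1.47]
contact_force: [-0.8, -0.1, -0.8]
width: 0.4
t 40.0 p [ 0.6049 -0.0328  0.0471] yaw 110.6 tilt [-0.  0.] w 0.4 F [-0.8 -0.1 -0.8] M [-0.01  0.19  0.01] j [-0.16  0.55 -0.14  0.88  0.   -0.52]
```

```bash
python3 -m inch '[[[0,0,-0.05,0,0,0,0.9],[0,0,-0.1,0,0,0,0.9],[0,0,-0.15,0,0,0,0.9],[0,0,-0.2,0,0,0,0.9],[0,0,-0.2,0,0,0,0.9]]]' 40
python3 -c "from h import *; st()"
```

```text
time_s: 40.5
ee_pos: [0.6049, -0.0328, 0.0431]
eef_rot: [-1.469, 1.017, 1.469]
contact_force: [-3.3, -0.2, 3.3]
width: 0.399
t 40.5 p [ 0.6049 -0.0328  0.0431] yaw 110.6 tilt [0. 0.] w 0.399 F [-3.3 -0.2  3.3] M [0.06 0.66 0.06] j [-0.16  0.55 -0.14  0.87  0.   -0.52]
```

```bash
python3 -m inch '[[[0,0,0,0,0,0,0.3],[0,0,0,0,0,0,0.3],[0,0,0,0,0,0,0.3],[0,0,0.6,0,0,0,0.3],[0,0,1.6,0,0,0,0.3],[0,0,2.6,0,0,0,0.3],[0,0,3.6,0,0,0,0.3],[0,1.7,4,0,0,0,0.3],[0,3.4,4,0,0,0,0.3],[0,5.1,4,0,0,0,0.3]]]' 40
python3 - <<'E'
from h import *
st()
im,d=grab("top","top9"); W=cloud("top",d); np.savez("top9.npz",im=im,d=d)
for x,y in((.6136,-.117),(.6046,-.0325)):
    q=W[(np.hypot(W[...,0]-x,W[...,1]-y)<.016)&(W[...,2]>.045)]; print("hub",len(q),np.percentile(q[:,2],[10,30,50,70,90]).round(4))
S={}
y=yellow(im)|((im[...,2]>1.5*im[...,0])&(im[...,1]>1.3*im[...,0])&(im[...,2]>60))
m=y&(np.hypot(W[...,0]-.52,W[...,1]+.12)<.05); v,u=np.where(m)
P=W[m]; print(len(P),P[:,2].min(),P[:,2].max())
Q=onz("top",np.c_[u,v],.046)[:,:2]; c=Q.mean(0); e=np.linalg.svd(Q-c)[2][0]; print("c",c,"axis",np.degrees(np.arctan2(*e[::-1])),"extent",((Q-c)@e).min(),((Q-c)@e).max())
ax=np.array([.5276,-.1255]); t=Q[np.argsort(-np.hypot(*(Q-ax).T))[:6]].mean(0); print("tip",t,np.hypot(*(t-ax)),np.degrees(np.arctan2(t[1]-ax[1],t[0]-ax[0])))
bl=cv2.inRange(cv2.cvtColor(im,cv2.COLOR_BGR2HSV),(100,90,40),(130,255,255)).astype(bool)&(np.hypot(W[...,0]-.53,W[...,1]+.16)<.03); v,u=np.where(bl); B=onz("top",np.c_[u,v],.012)[:,:2]; print(B.round(4))
E
```

```text
time_s: 41.5
ee_pos: [0.606, 0.0957, 0.1436]
eef_rot: [-1.469, 1.016, 1.466]
contact_force: [0.6, 0.1, -0.4]
width: 0.703
t 41.5 p [0.606  0.0957 0.1436] yaw 110.5 tilt [0.003 0.   ] w 0.703 F [ 0.6  0.1 -0.4] M [-0.05 -0.03  0.  ] j [ 0.05  0.49  0.02  1.1   0.   -0.31]
hub 85 [0.0579 0.06   0.0621 0.0636 0.0687]
hub 84 [0.0579 0.0605 0.0624 0.0644 0.0686]
74 0.00846086030537733 0.060799989087149175
c [ 0.51950808 -0.12029053] axis 142.79104554695667 extent -0.022366245956494057 0.027835414728259837
tip [ 0.49965581 -0.10577463] 0.03420479465412307 144.78232436377178
[[ 0.5333 -0.1607]
 [ 0.5334 -0.1638]
 [ 0.5335 -0.1669]
 [ 0.5336 -0.17  ]]
```

Both hubs read 0.062, so the pulleys are home. The outlet points at about 143.5° and the line is at −84°, so it needs 227.5° clockwise. Gripping at yaw 233.5 does this in one grip within joint 6's range.

```bash
python3 -m inch '[[[-0.3,-0.9,0,0,0,1.6,0.5],[-0.6,-1.8,0,0,0,3.2,0.5],[-0.9,-2.7,0,0,0,4.8,0.5],[-1.2,-3.6,0,0,0,6.4,0.5],[-1.6,-4.5,0,0,0,8,0.5],[-1.9,-5.4,0,0,0,9.6,0.5],[-2.2,-6.3,0,0,0,11.2,0.5],[-2.5,-7.2,0,0,0,12.8,0.5],[-2.8,-8.1,0,0,0,14.4,0.5],[-3.12,-8.9,0,0,0,16,0.5]]]' 40
python3 -c "from h import *; st()"
```

```text
time_s: 42.55
ee_pos: [0.527, -0.1292, 0.1427]
eef_rot: [2.122, 0.202, -2.12]
contact_force: [0.4, -0.3, 0.1]
width: 0.5
t 42.55 p [ 0.527  -0.1292  0.1427] yaw -169.1 tilt [ 0.001 -0.   ] w 0.5 F [ 0.4 -0.3  0.1] M [ 0.01 -0.04  0.08] j [-0.36  0.35 -0.19  1.03 -0.   -2.12]
```

```bash
python3 -m inch '[[[0.05,0.1,0,0,0,1.6,0.5],[0.05,0.1,0,0,0,3.2,0.5],[0.05,0.1,0,0,0,4.8,0.5],[0.05,0.1,0,0,0,6.4,0.5],[0.05,0.1,0,0,0,8,0.5],[0.05,0.1,0,0,0,8.5,0.5],[0.05,0.1,-1,0,0,8.5,0.5],[0.05,0.1,-2,0,0,8.5,0.5],[0.05,0.1,-2.6,0,0,8.5,0.5],[0.05,0.1,-2.6,0,0,8.5,0.5]]]' 40
python3 - <<'E'
from h import *
st()
im,d=grab("scene","scene10"); u,v=proj("scene",[[.528,-.1267,.06]])[0].round().astype(int)
cv2.imwrite("pics/g3.png",cv2.resize(im[v-45:v+35,u-50:u+50],None,fx=6,fy=6,interpolation=3))
E
```

```text
time_s: 43.55
ee_pos: [0.5264, -0.1249, 0.0754]
eef_rot: [1.664, 0.836, -1.669]
contact_force: [-0.2, 0.4, 0.7]
width: 0.499
t 43.55 p [ 0.5264 -0.1249  0.0754] yaw -126.9 tilt [-0.004  0.001] w 0.499 F [-0.2  0.4  0.7] M [-0.01  0.02 -0.02] j [-0.35  0.41 -0.29  0.87 -0.   -2.85]
```

View pics/g3.png

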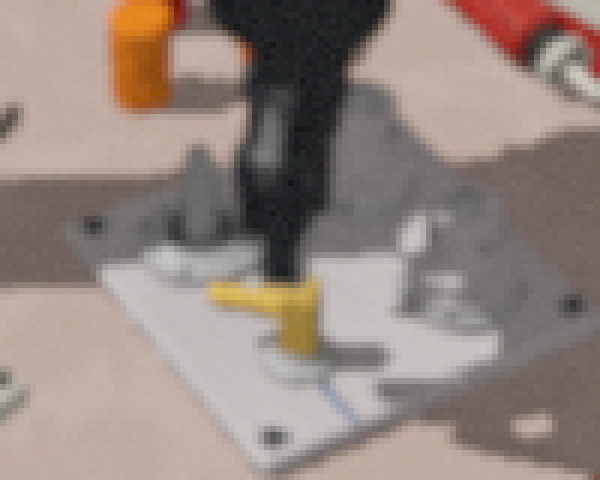

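The gripper stands edge-on right above the elbow body (300,310) and the outlet points left (215,293). Descend and grip.

```bash
python3 -m inch '[[[0.05,-0.06,-0.4,0,0,0,0.5],[0.05,-0.06,-0.8,0,0,0,0.5],[0.05,-0.06,-1.2,0,0,0,0.5],[0.05,-0.06,-1.6,0,0,0,0.5],[0.05,-0.06,-1.9,0,0,0,0.5],[0.05,-0.06,-1.9,0,0,0,0.5],[0.05,-0.06,-1.9,0,0,0,0.5]]]' 40
python3 -c "from h import *; st()"
python3 -m inch '[[[0,0,0,0,0,0,0.7],[0,0,0,0,0,0,0.9],[0,0,0,0,0,0,1],[0,0,0,0,0,0,1],[0,0,0,0,0,0,1],[0,0,0,0,0,0,1],[0,0,0,0,0,0,1]]]' 50
python3 -c "from h import *; st()"
```

```text
time_s: 44.3
ee_pos: [0.5293, -0.1268, 0.0299]
eef_rot: [1.665, 0.833, -1.666]
contact_force: [0.2, -0.2, 0.6]
width: 0.504
t 44.3 p [ 0.5293 -0.1268  0.0299] yaw -126.9 tilt [-0.001  0.   ] w 0.504 F [ 0.2 -0.2  0.6] M [ 0.    0.01 -0.02] j [-0.35  0.46 -0.34  0.77 -0.   -2.85]
time_s: 45.0
ee_pos: [0.5291, -0.1283, 0.0308]
eef_rot: [1.664, 0.829, -1.667]
contact_force: [-3.1, -4.0, 4.6]
width: 0.194
t 45.0 p [ 0.5291 -0.1283  0.0308] yaw -126.9 tilt [-0.001 -0.003] w 0.194 F [-3.1 -4.   4.6] M [-0.68  0.63 -0.07] j [-0.35  0.46 -0.34  0.77 -0.   -2.85]
```

```bash
python3 -m inch '[[[-0.02,-0.03,0,0,0,-1,1],[-0.02,-0.03,0,0,0,-2.4,1],[-0.02,-0.03,0,0,0,-3.8,1],[-0.02,-0.03,0,0,0,-5.2,1],[-0.02,-0.03,-0.01,0,0,-6.6,1],[-0.02,-0.03,-0.01,0,0,-8,1],[-0.02,-0.03,-0.01,0,0,-9.4,1],[-0.02,-0.03,-0.01,0,0,-10.8,1],[-0.02,-0.03,-0.01,0,0,-12,1],[-0.02,-0.03,-0.01,0,0,-12,1]]]' 60
python3 -c "from h import *; st()"
```

```text
time_s: 46.0
ee_pos: [0.5282, -0.1287, 0.0306]
eef_rot: [-2.158, 0.136, 2.161]
contact_force: [-3.4, -3.5, 5.3]
width: 0.184
t 46.0 p [ 0.5282 -0.1287  0.0306] yaw 173.0 tilt [-0.001 -0.003] w 0.184 F [-3.4 -3.5  5.3] M [-0.53  0.84 -0.09] j [-0.35  0.46 -0.34  0.77 -0.   -1.8 ]
```

```bash
python3 -m inch '[[[-0.02,-0.01,0,0,0,-1.4,1],[-0.02,-0.01,0,0,0,-2.8,1],[-0.02,-0.01,0,0,0,-4.2,1],[-0.02,-0.01,0,0,0,-5.6,1],[-0.02,-0.01,-0.01,0,0,-7,1],[-0.02,-0.01,-0.01,0,0,-8.4,1],[-0.02,-0.01,-0.01,0,0,-9.8,1],[-0.02,-0.01,-0.01,0,0,-11.2,1],[-0.02,-0.01,-0.01,0,0,-12.6,1],[-0.02,-0.01,-0.01,0,0,-14,1]]]' 60
python3 -c "from h import *; st()"
python3 -m inch '[[[0,0,0,0,0,-1.4,1],[0,0,0,0,0,-2.8,1],[0,0,0,0,0,-4.2,1],[0,0,0,0,0,-5.6,1],[0,0,-0.01,0,0,-7,1],[0,0,-0.01,0,0,-8.4,1],[0,0,-0.01,0,0,-9.8,1],[0,0,-0.01,0,0,-11.2,1],[0,0,-0.01,0,0,-12.6,1],[0,0,-0.01,0,0,-14,1]]]' 60
python3 - <<'E'
from h import *
st()
for n in("scene","top"):
    im,d=grab(n,n+"11"); u,v=proj(n,[[.528,-.1267,.05]])[0].round().astype(int)
    cv2.imwrite(f"pics/h_{n}.png",cv2.resize(im[v-35:v+35,u-40:u+40],(400,350),interpolation=3))
cv2.imwrite("pics/h.png",np.hstack([cv2.imread(f"pics/h_{n}.png") for n in("scene","top")]))
E
```

```text
time_s: 47.0
ee_pos: [0.5274, -0.1281, 0.0303]
eef_rot: [-1.372, 1.097, 1.373]
contact_force: [-4.9, 0.1, 6.1]
width: 0.187
t 47.0 p [ 0.5274 -0.1281  0.0303] yaw 102.8 tilt [-0.002 -0.001] w 0.187 F [-4.9  0.1  6.1] M [-0.11  1.01  0.14] j [-0.35  0.46 -0.35  0.77 -0.   -0.58]
time_s: 48.0
ee_pos: [0.5277, -0.127, 0.03]
eef_rot: [-0.448, 1.524, 0.451]
contact_force: [-3.8, 2.1, 6.1]
width: 0.181
t 48.0 p [ 0.5277 -0.127   0.03  ] yaw 32.9 tilt [-0.001  0.001] w 0.181 F [-3.8  2.1  6.1] M [0.42 0.77 0.12] j [-0.35  0.46 -0.35  0.77  0.    0.64]
```

View pics/h.png

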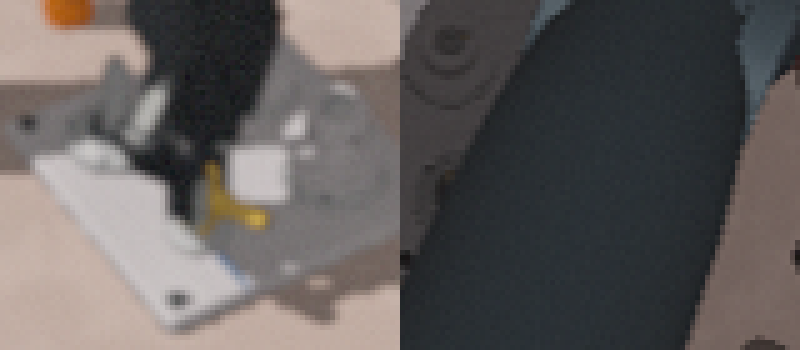

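The elbow follows: in the scene half the outlet now points right at (257,217), about 27° short of the blue line at (235,265).

```bash
python3 -m inch '[[[0,0,0,0,0,-1.3,1],[0,0,0,0,0,-2.6,1],[0,0,0,0,0,-3.7,1],[0,0,0,0,0,-4.5,1],[0,0,0,0,0,-4.9,1],[0,0,0,0,0,-5.2,1],[0,0,0,0,0,-5.2,1],[0,0,0,0,0,-5.2,1],[0,0,0,0,0,-5.2,1]]]' 60
python3 -c "from h import *; st()"
python3 -m inch '[[[0,0,0,0,0,0,0.5],[0,0,0,0,0,0,0.5],[0,0,0,0,0,0,0.5],[0,0,0.8,0,0,0,0.5],[0,0,1.8,0,0,0,0.5],[0,0,2.8,0,0,0,0.5],[0,0,4,0,0,0,0.5],[0,1.5,4,0,0,0,0.5],[0,3,4,0,0,0,0.5],[0,4.5,4,0,0,0,0.5]]]' 40
python3 -m inch '[[[0,2,0,0,0,0,0.5],[0,4,0,0,0,0,0.5],[0,5,0,0,0,0,0.5],[0,6,0,0,0,0,0.5],[0,7,0,0,0,0,0.5],[0,7,0,0,0,0,0.5]]]' 40
python3 - <<'E'
from h import *
st()
im,d=grab("top","top12"); W=cloud("top",d)
ax=np.array([.5276,-.1255])
y=yellow(im)|((im[...,2]>1.5*im[...,0])&(im[...,1]>1.3*im[...,0])&(im[...,2]>55))
m=y&(np.hypot(W[...,0]-.53,W[...,1]+.14)<.05); v,u=np.where(m)
Q=onz("top",np.c_[u,v],.046)[:,:2]; c=Q.mean(0); e=np.linalg.svd(Q-c)[2][0]; e*=-np.sign(e[1]); print(len(Q),"axis",np.degrees(np.arctan2(*e[::-1])))
B=Q[Q[:,1]<-.137]; cb=B.mean(0); eb=np.linalg.svd(B-cb)[2][0]; eb*=-np.sign(eb[1]); print("barb",len(B),cb,np.degrees(np.arctan2(*eb[::-1])),"from ax",np.degrees(np.arctan2(*(cb-ax)[::-1])))
u0,v0=proj("top",[[.56,-.08,.03]])[0].round().astype(int)
cv2.imwrite("pics/e.png",cv2.convertScaleAbs(cv2.resize(im[v0-45:v0+45,u0-50:u0+50],None,fx=6,fy=6,interpolation=3),alpha=1.3))
im,d=grab("scene","scene12")
W=cloud("scene",d)
for c,a,mm in blobs("scene",yellow(im),10): print("scene",c.round(),a,np.median(W[mm],0).round(3))
E
```

```text
time_s: 49.0
ee_pos: [0.5281, -0.1269, 0.0299]
eef_rot: [-0.096, 1.569, 0.099]
contact_force: [-2.5, 2.3, 5.5]
width: 0.186
t 49.0 p [ 0.5281 -0.1269  0.0299] yaw 7.1 tilt [-0.     0.002] w 0.186 F [-2.5  2.3  5.5] M [ 0.61  0.59 -0.01] j [-0.35  0.46 -0.35  0.76  0.    1.09]
time_s: 50.0
ee_pos: [0.529, -0.0146, 0.1298]
eef_rot: [-0.097, 1.567, 0.096]
contact_force: [0.4, -0.1, -0.6]
width: 0.497
time_s: 50.6
ee_pos: [0.5286, 0.1623, 0.1293]
eef_rot: [-0.1, 1.568, 0.101]
contact_force: [-0.1, -0.8, 0.4]
width: 0.497
t 50.6 p [0.5286 0.1623 0.1293] yaw 7.3 tilt [0.001 0.001] w 0.497 F [-0.1 -0.8  0.4] M [-0.03  0.01  0.06] j [ 0.18  0.38 -0.18  1.01  0.    1.63]
76 axis -80.80318280988813
barb 34 [ 0.53083806 -0.15138557] -80.96715382767964 from ax -82.86983121557074
scene [291. 248.] 49 [ 0.525 -0.139  0.046]
scene [300. 313.] 755 [ 0.456 -0.32   0.036]
scene [325. 331.] 389 [ 0.482 -0.397  0.039]
```

View pics/e.png

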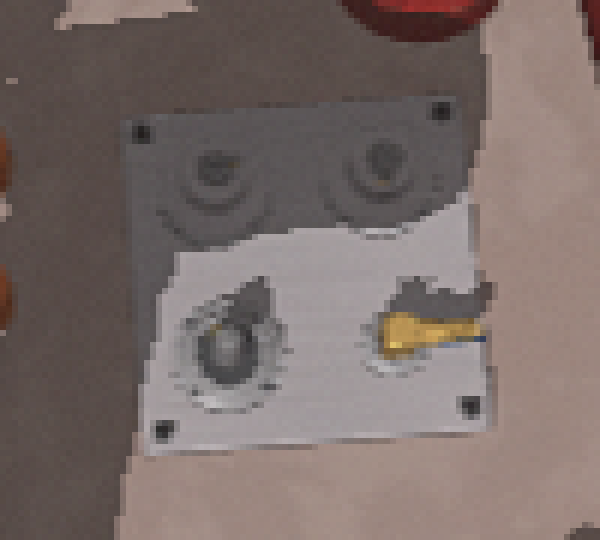

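The outlet (480,329) lies along the blue line. The barb centreline slope of −3.6° matches the plate edges at about −3.5°, and both pulleys are seated. The caps have shifted about 15 mm since the last look, so the bin was probably knocked. One last look at it:

Run:
```python
from h import *
im=cv2.imread("pics/scene12.png"); cv2.imwrite("pics/f.png",cv2.resize(im[150:370,180:400],(600,600),interpolation=3))
z=robot.get_image("top"); W=cloud("top",z[1])
for x,y in((.6136,-.117),(.6046,-.0325)):
    q=W[(np.hypot(W[...,0]-x,W[...,1]-y)<.016)&(W[...,2]>.045)]; print("hub",len(q),np.percentile(q[:,2],[30,50,70]).round(4))
for c,a,m in blobs("top",yellow(z[0]),10): print(c.round(),a,np.median(W[m],0).round(3))
```

```text
hub 84 [0.0618 0.0632 0.0651]
hub 90 [0.0599 0.0623 0.0643]
```

View pics/f.png

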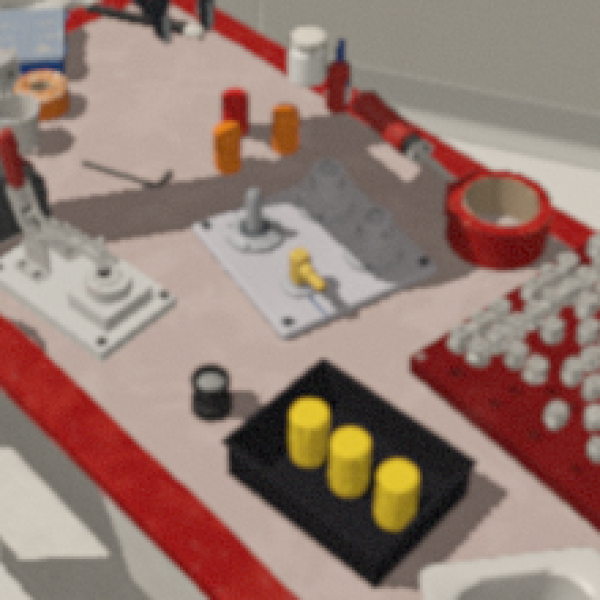

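```bash
python3 -c "
from plant import robot
print(robot.finish_job(), robot.get_state()['time_s'])"
```

```text
the job is handed in; nothing more can be done
the job is handed in; nothing more can be done
```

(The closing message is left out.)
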